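# Load the tool demagnetiser and lower its hood

### The job

Demagnetise the gravers: draw the demagnetiser's tray out to its front stop by the red knob and lay every graver that lies on the worktop flat and centred in a compartment of its own, handle towards the robot and blade away from it. Then slide the loaded tray fully home and, last, push the heavy hood down slowly until it is fully shut, without letting it slam. Leave the oil can, tape roll and bottle where they stand.

Things in the scene. Friction and masses are not known exactly. Their poses are not given: they have to be found in the camera images.
- station: Demagnetiser, fixed to the worktop: grey base plate 280 (x) x 172 (y) x 10 mm, origin under its centre. Its +x axis points away from the robot (turned by up to 0.06 rad), +y to the left; z up. The far half carries the hood, hinged on the right; the tray slides along x.
- tray (a joint): Position of the tray on its slide (m): 0 fully home under the hood, 0.125 at the front stop, nearest the robot. Stiff: about 3 N to move it; it stays where it is left.
- knob (a point): Red upright round knob on the tray's left side, 16 mm in diameter, 44 mm tall, for drawing and pushing the tray; this point is on its axis, 24 mm above its foot and 20 mm below its top. Axes as the station's. It stays outside the hood.
- slot_0 (a point): Compartment 1 of 4 of the tray, counted from the right: the point of its floor over which the grip point of a graver laid right in it comes to lie, 17 mm before the compartment's middle. x along the compartment away from the robot, z up; it moves with the tray. Compartments lie 40 mm apart, floor 17 mm above the worktop. The handle goes to -x.
- slot_1 (a point): Compartment 2 of 4, like slot_0. Blue ridges 10 mm high part the compartments: the front ones (27 to 49 mm before this point) leave 26 mm for the handle, the rear ones (35 to 81 mm behind it) leave 18 mm for the blade; between x = -27 and +35 mm there are none, so fingers have room. A wall 10 mm high closes both ends, leaving 128 mm.
- slot_2 (a point): Compartment 3 of 4, like slot_0 and slot_1.
- slot_3 (a point): Compartment 4 of 4, the leftmost, like slot_0 and slot_1. The tray is 134 (x) x 156 (y) mm; the open hood stands over it when it is home, so load it drawn out. Loaded or not, the tray slides freely under the hood, open or shut.
- hood (a joint): Angle of the hood (rad): 0 fully shut, 1.25 fully open. A white steel cover 152 x 172 mm, 36 mm deep, 0.8 kg; its stiff friction hinge holds it at any angle, so it must be pushed all the way down (about 3 to 8 N at the pad).
- hood_pad (a point): Centre of the black rubber push pad (90 x 26 mm) on the hood's outer face near its free (left) edge, on the pad's surface. Its z axis is the outward normal of that face, x runs along the hinge. It lies 147 mm from the hinge line along the face and 39 mm above it; with the hood shut it is 81 mm above the worktop and faces up. The hood's free edge is 25 mm beyond it.
- hood_hinge (a point): Middle of the hood's hinge line, which runs along the station's x at the hood's right edge, 42 mm above the worktop; its axes turn with the hood.
- graver_a_grip (a point): Graver (hand engraving tool), wooden handle in two browns; 113 mm long, handle 50 mm long and 14 mm thick, rest a steel blade 4 mm wide, 40 g. Point on its axis 17 mm from its mid-length towards the handle end, 7 mm above its underside: the place to grip. Its +y axis points to the handle's end, -y to the blade's tip, z up. May be absent.
- graver_b_grip (a point): Graver (hand engraving tool), thicker plain orange-brown wooden handle; 113 mm long, handle 50 mm long and 16 mm thick, rest a steel blade 4 mm wide, 40 g. Point on its axis 17 mm from its mid-length towards the handle end, 8 mm above its underside: the place to grip. Its +y axis points to the handle's end, -y to the blade's tip, z up. May be absent.
- graver_c_grip (a point): Graver (hand engraving tool), wooden handle in two browns; 113 mm long, handle 50 mm long and 14 mm thick, rest a steel blade 4 mm wide, 40 g. Point on its axis 17 mm from its mid-length towards the handle end, 7 mm above its underside: the place to grip. Its +y axis points to the handle's end, -y to the blade's tip, z up. May be absent.
- graver_d_grip (a point): Graver (hand engraving tool), thicker plain orange-brown wooden handle; 113 mm long, handle 50 mm long and 16 mm thick, rest a steel blade 4 mm wide, 40 g. Point on its axis 17 mm from its mid-length towards the handle end, 8 mm above its underside: the place to grip. Its +y axis points to the handle's end, -y to the blade's tip, z up. May be absent.
- graver_a: The whole graver a (see its grip point), origin under its mid-length. It may lie rolled about its length. Its handle reaches from 11 mm on the blade side of the grip point to 39 mm beyond it.
- graver_b: The whole graver b (see its grip point), origin under its mid-length. It may lie rolled about its length. Its handle reaches from 11 mm on the blade side of the grip point to 39 mm beyond it.
- graver_c: The whole graver c (see its grip point), origin under its mid-length. It may lie rolled about its length. Its handle reaches from 11 mm on the blade side of the grip point to 39 mm beyond it.
- graver_d: The whole graver d (see its grip point), origin under its mid-length. It may lie rolled about its length. Its handle reaches from 11 mm on the blade side of the grip point to 39 mm beyond it.
- oilcan: Red thumb oil can, 68 mm wide, 118 mm tall, a bystander behind the gravers; origin under its centre.
- tape: Roll of masking tape, 98 mm wide, 19 mm high, lying flat behind the demagnetiser, a bystander; origin under its centre.
- bottle: Small chromed bottle, 33 mm wide, 88 mm tall, behind the demagnetiser, a bystander; origin under its centre.

How it is judged:
By the outcome, as a careful person would: the job done as asked, in the order asked, and still so for the second after the job is handed in, with the robot touching nothing.
Of graver_a, graver_b, graver_c, graver_d only 3 to 4 are there at a start; the rules pass over those that are not, and their reading is None.
At some moment in a run one of graver_a, graver_b may be knocked a few centimetres aside while the robot is not near it.
Once in a run the grip may slacken for a moment while it holds something.
It also fails if it takes over 208 s, if anything falls off the work surface, if the arm or the gripper's body presses on something with over 40 N, if the wrist force passes 120 N, or if a joint passes its speed limit or range.

### The arm

A 6-joint arm with a two-finger parallel gripper is mounted at the origin on a cart in front of the work surface, level with it; the furniture and walls round the work are solid. World frame = base frame: x ahead of the robot, y to its left, z up, the work surface at z = 0. Lengths are in m, angles in degrees, forces in N, time in s.
With the tool pointing down it reaches from about 0.425 to 1.125 m from the base axis. Payload 14.9 kg.
Tool frame: the origin (TCP) lies on the centre line of the jaws, within the pads' length; the fingertips stand 19 mm ahead of it and the grasp point (between the pads) is the TCP; z points along the fingers, y is the line along which they close (so a half turn about z gives the same grasp; the last joint's range is limited). The gripper opens to 91 mm and grips with 3 to 60 N. Pads are 32 mm wide; open, the fingers measure 118 mm over their backs; the gripper's body (76 mm by 178 mm) begins 60 mm behind the grasp point.
Start: joints at [-65.907, 21.709, 99.362, -0, 58.929, -1.908], TCP at [0.307, -0.629, 0.233] pointing down, gripper open.
Joint ranges: [-158.91, 158.91], [-42.39, 125.64], [0.06, 152.35], [-60.88, 240.88], [17.5, 164.5], [-176.32, 176.32]. Speed limits (degrees/s): [108.29, 108.29, 136.94, 180, 180, 180].

### API

Orientations are given as [roll, pitch, yaw] about the fixed x, y, z axes, in that order (R = Rz(yaw) Ry(pitch) Rx(roll)).
In Python, from station import robot, vision gives the robot as it stands.
- The arm moves only by the shell command python3 -m crank 'ROWS' [FORCE]. ROWS is JSON, a list of rows, each a list of 3 entries, a list of its own where there are three numbers: the opening, from 0 (shut) to 1 (fully open), then the shift along the tool's x, y, z in units of 40 mm (1.0 is 40 mm), then the turn, a rotation vector about the tool's x, y, z in units of 6 degrees (1.0 is 6 degrees). A call has 1 to 8 rows; each row shifts and turns the commanded pose from where the row before left it, along the tool's axes as they then stand; what a row does not reach is not made up. A row lasts 1/10 s, in which the tool goes at most 50 mm and 8.59 degrees, less where a joint would pass 70% of its speed; a pose out of reach is approached as far as the arm can. A call is refused whole if a number of a shift passes 1 or a number of a turn 1, either way. A call with a gripper value outside its range is refused whole. The fingers move at their own pace and stop on an object; FORCE is the grip in N (left out, the last holds). Time passes only in rows, so rows that do not move let the fingers close. It gives the time, the measured TCP pose, the force, the opening and the grip force at its end, in the units of the state.
- robot.read_state(): the state, without advancing time (a new reading comes with each control period).
- vision.get_image(name): name is "scene" or "top" or "wrist"; returns a dict with "frame" (420x560x3 uint8, blue, green, red), "depth" (420x560 float32, m along the optical axis (not along the pixel's ray), 0 where there is no reading), "fx", "fy", "cx", "cy" (pixels), "rvec" (rotation vector, rad) and "tvec" (3), from world to camera coordinates, as OpenCV has them. Camera axes: x right, y down, z forward; pixel columns grow to the right and rows downward; lengths in m; the calibration is good to about 2 mm. A picture is of the moment at which its call begins.
- robot.finish_job(): hands the job in; it is judged then, once.
The state is a dict: "time": time; "qpos": joint angles; "joint_vel": joint speeds; "tau": joint torques, N m; "position": TCP position; "tcp_rot": TCP orientation; "contact_force": force on the tool from outside, world axes, zero at the start; "wrist_torque": the same for the moment, N m; "finger_gap": finger opening in m; "finger_force": force on a finger pad.
Only numpy, scipy, OpenCV 4.12 (cv2) and the standard library are available. Lean on these libraries where they do the work, as an engineer would, in place of code of your own. Each camera call takes 0.05 s, during which the arm holds its last target. There are 200 camera calls.

## Working session

There is one attempt and no reset: what is moved stays moved. The work goes in short steps, Python scripts to look and compute and a shell command to move; the robot and the scene stay as the last step left them, time stands still between calls to the robot, and variables do not carry over. Pictures are saved under pics/ and viewed, at most 14 in all, crops included, and the job is handed in when it is done.

```bash
ls; mkdir -p pics
cat > h.py <<'E'
import numpy as np, cv2
from scipy.spatial.transform import Rotation as Ro
from station import robot, vision
def grab(n,save=None):
    d=vision.get_image(n)
    if save: cv2.imwrite('pics/'+save,d['frame'])
    d['R']=cv2.Rodrigues(np.array(d['rvec'],float))[0]; d['t']=np.array(d['tvec'],float).ravel()
    return d
def ray(d,u,v,z):
    "pixel -> point on plane z"
    r=d['R'].T@np.array([(u-d['cx'])/d['fx'],(v-d['cy'])/d['fy'],1]); c=-d['R'].T@d['t']
    return c+r*(z-c[2])/r[2]
def dep(d,u,v):
    z=d['depth'][int(v),int(u)]
    return d['R'].T@(z*np.array([(u-d['cx'])/d['fx'],(v-d['cy'])/d['fy'],1])-d['t'])
def cloud(d):
    v,u=np.mgrid[:420,:560]; z=d['depth']
    p=np.stack([(u-d['cx'])/d['fx']*z,(v-d['cy'])/d['fy']*z,z],-1)-d['t']
    return p@d['R']
E
python3 - <<'E'
from h import *
for n in ['top','scene']:
    d=grab(n,n+'0.png'); print(n,-d['R'].T@d['t'],d['fx'])
print(robot.read_state())
E
```

```text
pics
top [0.49675252 0.17088316 0.93818562] 492.3184138074089
scene [0.0478919  0.49675233 0.61745777] 420.38044381303575
{'time': 0.1, 'qpos': array([-6.59063174e+01,  2.17349431e+01,  9.93911301e+01, -9.60980593e-04,
        5.89284411e+01, -1.90742305e+00]), 'joint_vel': array([ 0.0066875 , -0.10610703, -0.17152595, -0.0038396 ,  0.09711017,
        0.06973122]), 'tau': array([ 2.25607150e-04, -7.65048838e+01, -4.35293305e+01,  6.51941006e-02,
        3.97958513e-02, -1.64236036e-05]), 'position': array([ 0.30673703, -0.6288552 ,  0.23237055]), 'tcp_rot': array([-1.79945489e+02, -9.92315646e-04,  2.60016015e+01]), 'contact_force': array([-0.02023276,  0.05585794, -0.65719087]), 'wrist_torque': array([-0.02934191, -0.01706606,  0.00633317]), 'finger_force': 0.0, 'finger_gap': 0.0911506127239275}
```

View pics/top0.png

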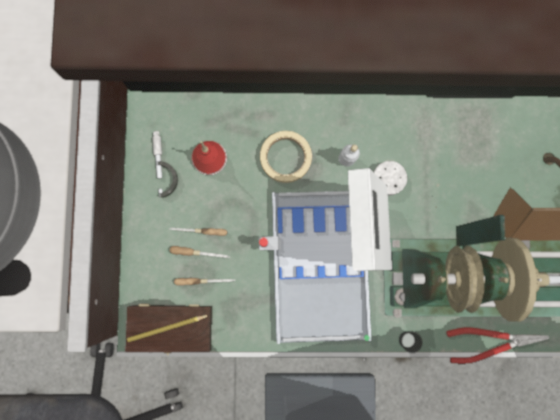

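View pics/scene0.png

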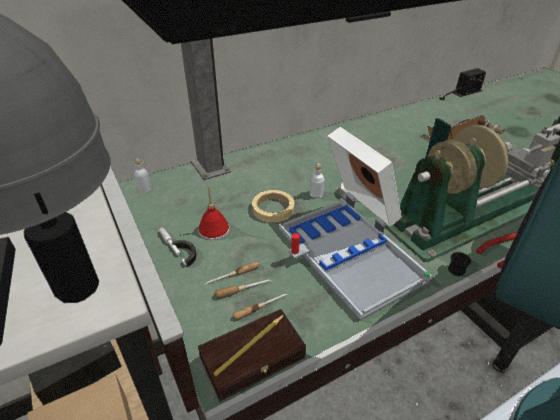

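The top view shows three gravers at about (200,231) with its handle to the right, and (198,252) and (204,281) with handles to the left. The red knob is at (264,242), the tray is home, and the hood stands open at (370,220). Next I measure them.

```bash
cat >> h.py <<'E'
def gravers(d,x0=0.3,x1=0.9,y0=None,y1=None,zc=.007):
    """wood handles: axis from contour; returns list (centre, dir to handle end)"""
    hsv=cv2.cvtColor(d['frame'],cv2.COLOR_BGR2HSV)
    m=cv2.inRange(hsv,(5,90,60),(22,255,255))
    return m,hsv
E
python3 - <<'E'
from h import *
d=grab('top'); P=cloud(d)
for n,(u,v) in dict(knob=(264,242),tl=(274,193),tr=(362,193),bl=(276,342),br=(370,338),g1h=(228,231),g1t=(170,229),g2h=(169,250),g2t=(230,257),g3h=(173,281),g3t=(235,280),oil=(208,157),tape=(286,157),bot=(350,155),hood1=(352,172),hood2=(350,268),hood3=(386,268),hood4=(375,175),shelf=(300,70),box=(168,328),grind=(466,278),wallleft=(85,200),black=(12,277),blackpad=(480,230)).items():
    print(n,ray(d,u,v,0.007).round(3),dep(d,u,v).round(3))
m,_=gravers(d)
m[:, :125]=0; m[300:]=0; m[:210]=0;m[:,260:]=0
n,l,st,c=cv2.connectedComponentsWithStats(m)
for i in range(1,n):
    if st[i,4]>15:
        v,u=np.nonzero(l==i); print(st[i],c[i],ray(d,*c[i],.008).round(4),d['frame'][v,u].mean(0).round())
im=cv2.resize(d['frame'][180:350,140:400],None,fx=3,fy=3,interpolation=cv2.INTER_CUBIC); cv2.imwrite('pics/c1.png',im)
E
```

```text
knob [0.555 0.179 0.007] [0.551 0.178 0.068]
tl [0.649 0.16  0.007] [0.647 0.16  0.019]
tr [ 0.65  -0.009  0.007] [0.617 0.03  0.209]
bl [0.37  0.155 0.007] [ 0.369  0.155 -0.001]
br [ 0.378 -0.02   0.007] [ 0.379 -0.017  0.02 ]
g1h [0.576 0.247 0.007] [ 0.576  0.248 -0.002]
g1t [0.579 0.356 0.007] [0.579 0.357 0.003]
g2h [0.539 0.357 0.007] [ 0.54   0.359 -0.002]
g2t [0.527 0.242 0.007] [ 0.527  0.243 -0.001]
g3h [0.481 0.348 0.007] [0.481 0.349 0.001]
g3t [0.484 0.232 0.007] [ 0.484  0.233 -0.003]
oil [0.718 0.288 0.007] [0.708 0.282 0.05 ]
tape [0.72  0.137 0.007] [ 0.722  0.137 -0.001]
bot [0.725 0.013 0.007] [0.712 0.022 0.058]
hood1 [0.691 0.01  0.007] [0.65  0.044 0.204]
hood2 [0.507 0.016 0.007] [0.507 0.017 0.014]
hood3 [ 0.507 -0.052  0.007] [ 0.506 -0.027  0.114]
hood4 [ 0.686 -0.035  0.007] [0.653 0.001 0.17 ]
shelf [0.895 0.11  0.007] [0.653 0.147 0.574]
box [0.395 0.355 0.007] [0.399 0.348 0.043]
grind [ 0.489 -0.204  0.007] [ 0.491 -0.128  0.195]
wallleft [0.633 0.518 0.007] [0.61  0.46  0.164]
black [0.488 0.646 0.007] [0.49  0.523 0.247]
blackpad [ 0.58  -0.235  0.007] [ 0.568 -0.174  0.146]
[172 247   9   5  23] [174.73913043 248.65217391] [0.5417 0.3462 0.008 ] [113. 146. 175.]
```

View pics/c1.png

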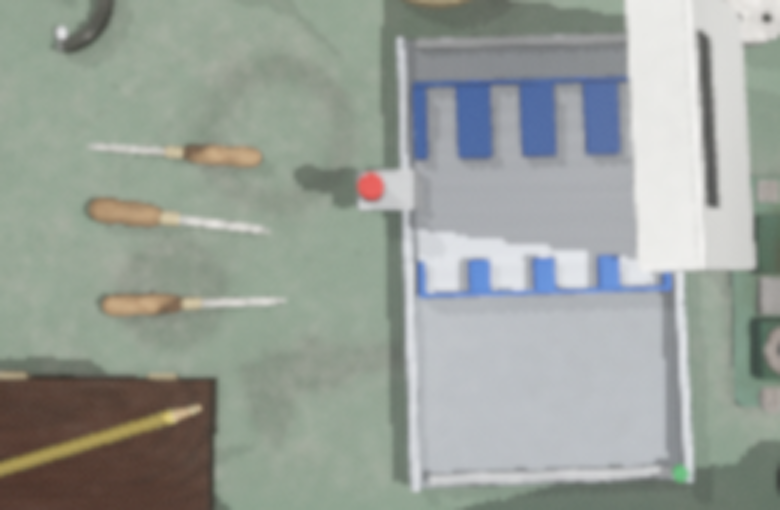

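The crop confirms three gravers: the top and bottom ones are two-brown, the middle one plain orange. It also shows the tray home, the blue ridges and the knob. Next I compute the exact poses and make the first approach.

```bash
cat > h2.py <<'E'
from h import *
def blobs(m,amin=20):
    n,l,st,c=cv2.connectedComponentsWithStats(m)
    return [(st[i,4],c[i],l==i) for i in range(1,n) if st[i,4]>=amin]
def hsv(d): return cv2.cvtColor(d['frame'],cv2.COLOR_BGR2HSV)
def pca(p):
    c=p.mean(0); w,V=np.linalg.eigh(np.cov((p-c).T)); return c,V[:,-1],np.sqrt(w)
def go(xyz,yaw=None):
    s=robot.read_state(); R=Ro.from_euler('xyz',s['tcp_rot'],degrees=True)
    if yaw is not None:
        T=Ro.from_euler('xyz',[180,0,yaw],degrees=True)
        print('turn units',((R.inv()*T).as_rotvec(degrees=True)/6).round(2)); R=T
    print('pos',s['position'].round(4),'rot',s['tcp_rot'].round(2),'shift units',(R.inv().apply(np.array(xyz)-s['position'])/.04).round(2))
E
python3 - <<'E'
from h2 import *
d=grab('top'); h=hsv(d)
red=cv2.inRange(h,(0,130,100),(8,255,255))|cv2.inRange(h,(172,130,100),(180,255,255))
red[:,:240]=0;red[:,300:]=0
for a,c,m in blobs(red,10): print('knob',a,c,ray(d,*c,.068).round(4),dep(d,*c.round()).round(3))
print('edge',ray(d,273.3,193.3,.02)[:2],ray(d,278.7,342.7,.02)[:2])
w=cv2.inRange(h,(3,55,50),(24,255,255)); w[:205]=0;w[300:]=0;w[:,:140]=0;w[:,245:]=0
for a,c,m in blobs(w,20):
    v,u=np.nonzero(m); P=np.array([ray(d,x,y,.007)[:2] for x,y in zip(u,v)]); cc,ax,sd=pca(P); t=(P-cc)@ax
    print('wood',a,c.round(1),cc.round(4),ax.round(3),t.min().round(3),t.max().round(3))
E
python3 -m crank '[[0.5,[0,0,-0.3],[0,0,-0.97]],[0.5,[0,0,-0.3],[0,0,-0.97]],[0.5,[0,0,-0.3],[0,0,-0.97]],[0.5,[0,0,-0.3],[0,0,-0.97]],[0.5,[0,0,-0.3],[0,0,-0.97]],[0.5,[0,0,-0.3],[0,0,-0.97]],[0.5,[0,0,-0.3],[0,0,-0.97]],[0.5,[0,0,-0.3],[0,0,-0.97]]]'
python3 -m crank '[[0.5,[0,0,-0.3],[0,0,-0.97]],[0.5,[0,0,-0.3],[0,0,-0.97]],[0.5,[0,0,-0.3],[0,0,-0.97]]]'
```

```text
knob 41 [263.09756098 242.        ] [0.5513 0.1797 0.068 ] [0.551 0.18  0.066]
edge [0.64642145 0.16163221] [0.3708634 0.1503383]
wood 153 [213.7 231.5] [0.5746 0.274 ] [0.057 0.998] -0.023 0.026
wood 173 [181.3 250.3] [0.5388 0.334 ] [0.124 0.992] -0.024 0.022
wood 169 [186.9 280.9] [0.4816 0.3221] [-0.029  1.   ] -0.026 0.024
time: 1.0
position: [0.3068, -0.629, 0.3292]
tcp_rot: [-180.0, -0.0, 72.8]
contact_force: [-0.3, 0.6, -0.1]
finger_gap: 0.0457
finger_force: 0.0
time: 1.3
position: [0.3068, -0.629, 0.3652]
tcp_rot: [-180.0, -0.0, 90.3]
contact_force: [-0.5, -0.3, 1.1]
finger_gap: 0.0457
finger_force: 0.0
```

```bash
python3 -m crank '[[0.5,[0.96,0.29,0],[0,0,0]],[0.5,[0.96,0.29,0],[0,0,0]],[0.5,[0.96,0.29,0],[0,0,0]],[0.5,[0.96,0.29,0],[0,0,0]],[0.5,[0.96,0.29,0],[0,0,0]],[0.5,[0.96,0.29,0],[0,0,0]],[0.5,[0.96,0.29,0],[0,0,0]],[0.5,[0.96,0.29,0],[0,0,0]]]' >/dev/null
python3 -m crank '[[0.5,[0.96,0.29,0],[0,0,0]],[0.5,[0.96,0.29,0],[0,0,0]],[0.5,[0.96,0.29,0],[0,0,0]],[0.5,[0.96,0.29,0],[0,0,0]],[0.5,[0.96,0.29,0],[0,0,0]],[0.5,[0.96,0.29,0],[0,0,0]],[0.5,[0.96,0.29,0],[0,0,0]],[0.5,[0.96,0.29,0],[0,0,0]]]' >/dev/null
python3 -m crank '[[0.5,[0.96,0.29,0],[0,0,0]],[0.5,[0.96,0.29,0],[0,0,0]],[0.5,[0.96,0.29,0],[0,0,0]],[0.5,[0.96,0.29,0],[0,0,0]],[0.5,[0.96,0.29,0.5],[0,0,0]],[0.5,[0,0,1],[0,0,0]],[0.5,[0,0,1],[0,0,0]],[0.5,[0,0,0],[0,0,0]]]'
python3 - <<'E'
from h2 import *
go([.5513,.1797,.05],92.35)
d=grab('wrist','w1.png'); print(-d['R'].T@d['t'])
E
```

```text
time: 3.7
position: [0.5474, 0.1769, 0.2601]
tcp_rot: [-179.6, 0.1, 90.1]
contact_force: [-0.4, -0.3, -0.3]
finger_gap: 0.0458
finger_force: 0.0
turn units [-0.07  0.02 -0.38]
pos [0.5474 0.1769 0.2601] rot [-1.7955e+02  1.3000e-01  9.0050e+01] shift units [0.07 0.1  5.25]
[0.5492267  0.24812922 0.41145039]
```

View pics/w1.png

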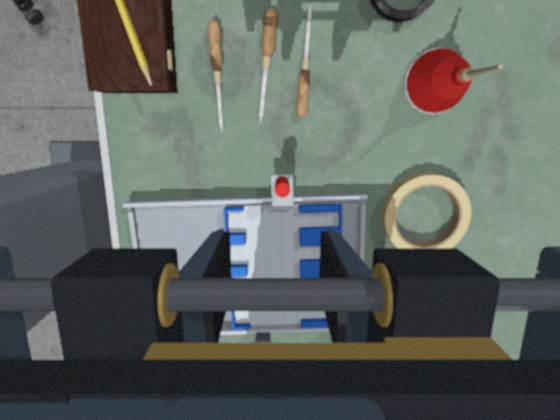

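The wrist view shows the knob at (282,188) and the gravers at (217,70), (267,60) and (305,65); the oil-can spout points away. Now descend on the knob, grip it, then draw.

```bash
python3 -m crank '[[0.5,[0,0.05,0],[-0.07,0.02,-0.38]],[0.5,[0.07,0.05,0.9],[0,0,0]],[0.5,[0,0,0.9],[0,0,0]],[0.5,[0,0,0.9],[0,0,0]],[0.5,[0,0,0.9],[0,0,0]],[0.5,[0,0,0.9],[0,0,0]],[0.5,[0,0,0.75],[0,0,0]],[0.5,[0,0,0],[0,0,0]]]'
python3 -m crank '[[0,[0,0,0],[0,0,0]],[0,[0,0,0],[0,0,0]],[0,[0,0,0],[0,0,0]],[0,[0,0,0],[0,0,0]],[0,[0,0,0],[0,0,0]],[0,[0,0,0],[0,0,0]]]' 25
```

```text
time: 4.55
position: [0.5553, 0.1803, 0.054]
tcp_rot: [179.7, -0.1, 92.3]
contact_force: [-0.0, -0.3, 0.1]
finger_gap: 0.0454
finger_force: 0.0
time: 5.15
position: [0.5562, 0.1809, 0.0561]
tcp_rot: [179.5, -0.1, 92.3]
contact_force: [-3.3, 0.1, 11.5]
finger_gap: 0.0152
finger_force: 25.0
```

```bash
python3 -m crank '[[0,[0,0,-0.12],[0,0,0]],[0,[0,-0.1,0],[0,0,0]],[0,[0,-0.2,0],[0,0,0]],[0,[0,-0.2,0],[0,0,0]],[0,[0,-0.2,0],[0,0,0]],[0,[0,-0.2,0],[0,0,0]],[0,[0,-0.2,0],[0,0,0]],[0,[0,-0.2,0],[0,0,0]]]'
python3 -m crank '[[0,[0,-0.2,0],[0,0,0]],[0,[0,-0.2,0],[0,0,0]],[0,[0,-0.2,0],[0,0,0]],[0,[0,-0.2,0],[0,0,0]],[0,[0,-0.2,0],[0,0,0]],[0,[0,-0.2,0],[0,0,0]],[0,[0,-0.2,0],[0,0,0]],[0,[0,-0.2,0],[0,0,0]]]'
```

```text
time: 5.95
position: [0.5025, 0.1785, 0.0591]
tcp_rot: [179.6, -0.1, 92.3]
contact_force: [4.1, 2.7, -25.1]
finger_gap: 0.0157
finger_force: 25.0
time: 6.75
position: [0.4472, 0.1777, 0.0615]
tcp_rot: [178.6, -0.3, 92.4]
contact_force: [52.0, -8.7, -31.4]
finger_gap: 0.0188
finger_force: 25.1
```

Run:
```python
from h2 import *
s=robot.read_state(); print(s['position'],s['contact_force'],s['finger_gap'])
d=grab('top'); e=grab('scene')
a=cv2.resize(d['frame'][200:350,230:390],None,fx=2.5,fy=2.5); b=cv2.resize(e['frame'][190:340,230:390],None,fx=2.5,fy=2.5)
cv2.imwrite('pics/t2.png',np.hstack([a,b]))
```

```text
[0.44716194 0.17768415 0.0615109 ] [ 52.02993083  -8.67683604 -31.405944  ] 0.018788899010854943
```

View pics/t2.png

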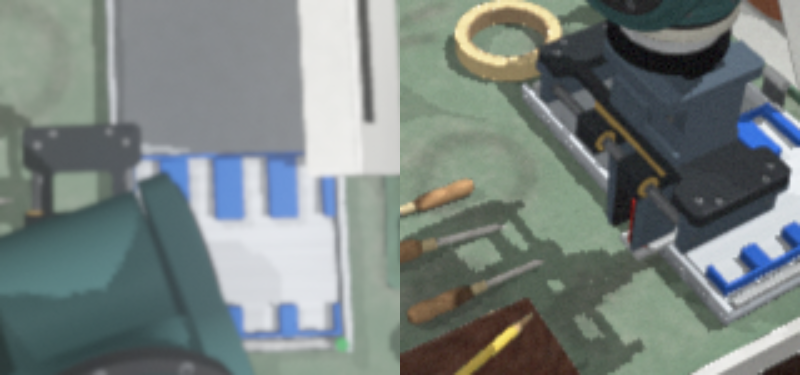

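```bash
python3 -m crank '[[0,[0,0.1,0.1],[0,0,0]],[0.5,[0,0,0],[0,0,0]],[0.5,[0,0,0],[0,0,0]],[0.5,[0,0,0],[0,0,0]],[0.5,[0,0,0],[0,0,0]],[0.5,[0,0,-0.5],[0,0,0]],[0.5,[0,0,-1],[0,0,0]],[0.5,[0,0,-1],[0,0,0]]]'
python3 -m crank '[[0.5,[0,0.9,-0.5],[0,0,0]],[0.5,[0,1,-0.5],[0,0,0]],[0.5,[0,1,-0.5],[0,0,0]],[0.5,[0,1,0],[0,0,0]],[0.5,[1,0,0],[0,0,0]],[0.5,[1,0,0],[0,0,0]],[0.5,[1,0,0],[0,0,0]],[0.5,[0,0,0],[0,0,0]]]'
python3 - <<'E'
from h2 import *
d=grab('top'); e=grab('wrist')
h=hsv(d)
red=cv2.inRange(h,(0,130,100),(8,255,255))|cv2.inRange(h,(172,130,100),(180,255,255))
red[:,:240]=0;red[:,300:]=0
for a,c,m in blobs(red,10): print('knob',a,c,ray(d,*c,.068).round(4),dep(d,*c.round()).round(3))
a=cv2.resize(d['frame'][190:350,140:400],None,fx=3,fy=3)[:,:780]; cv2.imwrite('pics/t3.png',a);cv2.imwrite('pics/w3.png',e['frame'])
E
```

```text
time: 7.65
position: [0.4421, 0.1757, 0.1556]
tcp_rot: [179.7, -0.1, 92.3]
contact_force: [1.0, 1.0, -0.6]
finger_gap: 0.0458
finger_force: 0.0
time: 8.45
position: [0.593, 0.3056, 0.2162]
tcp_rot: [179.6, -0.1, 92.5]
contact_force: [-0.9, -0.8, -0.8]
finger_gap: 0.0456
finger_force: 0.0
knob 39 [264.58974359 300.        ] [0.4502 0.1763 0.068 ] [0.45  0.176 0.07 ]
```

View pics/t3.png

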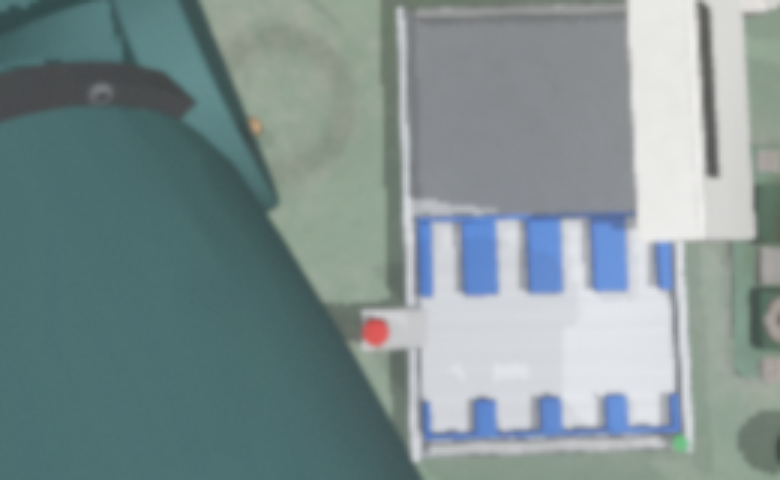

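The top view shows the tray drawn out, with the knob at (264.6,300) and the front blue strip at row 335. The travel was only 0.10 m, but the 52 N suggests it reached the stop after starting partly drawn. I'll check that with the tray's edges and a gentle push.

Run:
```python
from h2 import *
d=grab('top'); h=hsv(d)
b=cv2.inRange(h,(105,120,60),(125,255,255)); b[:240]=0; b[:,:270]=0;b[:,375:]=0
for a,c,m in blobs(b,15):
    v,u=np.nonzero(m); print(a,c.round(1),u.min(),u.max(),v.min(),v.max())
print('front strip',ray(d,282,336,.027).round(4),ray(d,365,334.5,.027).round(4),'rear strip', ray(d,280,261,.027).round(4))
print('plate front',ray(d,278.7,342.7,.02)[:2], ray(d,368,338.5,.02)[:2])
go([.470,.177,.06])
```

```text
74 [281.  274.8] 280 282 263 287
235 [299.3 274.6] 294 304 263 286
219 [320.7 273.8] 316 325 263 286
205 [342.3 274.7] 338 347 263 285
39 [361. 278.] 360 362 272 284
56 [323.1 328.2] 321 326 323 333
59 [344.8 327.9] 342 348 323 333
20 [364.4 327.4] 364 365 322 332
61 [301.2 329.4] 298 305 324 334
front strip [0.3837 0.1446 0.027 ] [ 0.3866 -0.0064  0.027 ] rear strip [0.519  0.1487 0.027 ]
plate front [0.3708634 0.1503383] [ 0.37858488 -0.01320129]
pos [0.5931 0.3017 0.216 ] rot [ 1.7962e+02 -9.0000e-02  9.2330e+01] shift units [-3.   -3.23  3.87]
```

View pics/w3.png

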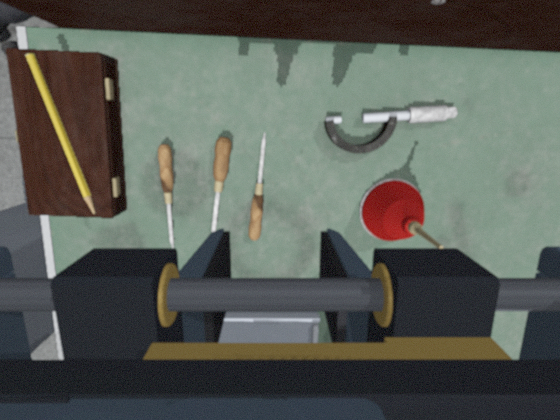

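The wrist view shows the gravers undisturbed at (166,190), (220,180) and (258,200), and the can at (393,210). Now I check the front stop by pushing the knob with closed fingers.

```bash
python3 -m crank '[[0,[-1,-0.9,0],[0,0,0]],[0,[-1,-0.9,0],[0,0,0]],[0,[-1,-0.8,0],[0,0,0]],[0,[0,0,1],[0,0,0]],[0,[0,0,1],[0,0,0]],[0,[0,0,1],[0,0,0]],[0,[0,0,0.8],[0,0,0]],[0,[0,0,0],[0,0,0]]]'
python3 -m crank '[[0,[0,-0.1,0],[0,0,0]],[0,[0,-0.1,0],[0,0,0]],[0,[0,-0.1,0],[0,0,0]],[0,[0,-0.1,0],[0,0,0]],[0,[0,0,0],[0,0,0]]]'
python3 -m crank '[[0,[0,-0.1,0],[0,0,0]],[0,[0,-0.1,0],[0,0,0]],[0,[0,0,0],[0,0,0]]]'
python3 -m crank '[[0,[0,-0.1,0],[0,0,0]],[0,[0,-0.1,0],[0,0,0]],[0,[0,0,0],[0,0,0]]]'
```

```text
time: 9.4
position: [0.4986, 0.1833, 0.0601]
tcp_rot: [179.9, -0.0, 92.2]
contact_force: [-0.3, -0.3, 1.5]
finger_gap: 0.0003
finger_force: 0.0
time: 9.9
position: [0.4849, 0.1845, 0.0639]
tcp_rot: [179.5, -0.1, 92.3]
contact_force: [-0.4, -0.5, -0.6]
finger_gap: 0.0008
finger_force: 0.0
time: 10.2
position: [0.4765, 0.1841, 0.0631]
tcp_rot: [179.6, -0.1, 92.3]
contact_force: [0.7, 0.4, -0.2]
finger_gap: 0.0006
finger_force: 0.0
time: 10.5
position: [0.4685, 0.1837, 0.063]
tcp_rot: [179.6, -0.1, 92.3]
contact_force: [0.5, -0.6, -0.3]
finger_gap: 0.0001
finger_force: 0.0
```

```bash
python3 -m crank '[[0,[0,-0.1,0],[0,0,0]],[0,[0,0,0],[0,0,0]]]'
python3 -m crank '[[0,[0,-0.1,0],[0,0,0]],[0,[0,0,0],[0,0,0]]]'
python3 -m crank '[[0,[0,-0.1,0],[0,0,0]],[0,[0,0,0],[0,0,0]]]'
```

```text
time: 10.7
position: [0.4673, 0.1841, 0.0637]
tcp_rot: [179.3, -0.2, 92.3]
contact_force: [11.3, -1.9, -5.4]
finger_gap: 0.0005
finger_force: 5.4
time: 10.9
position: [0.4667, 0.1845, 0.0647]
tcp_rot: [178.9, -0.2, 92.4]
contact_force: [29.3, -6.0, -14.9]
finger_gap: 0.0004
finger_force: 13.7
time: 11.1
position: [0.4662, 0.1849, 0.0656]
tcp_rot: [178.5, -0.3, 92.4]
contact_force: [47.0, -8.7, -23.3]
finger_gap: 0.0001
finger_force: 22.0
```

The tray is at its front stop: 47 N and it no longer moves. Now compute the slots from the blue ridges, and the graver grips, while retreating.

```bash
python3 -m crank '[[0.3,[0,0.4,0],[0,0,0]],[0.3,[0,0,-1],[0,0,0]],[0.3,[0,0,-1],[0,0,0]],[0.3,[0,0,-1],[0,0,0]],[0.3,[1,-1,-0.2],[0,0,0]],[0.3,[1,-0.5,-0.2],[0,0,0]],[0.3,[0,0,-0.2],[0,0,0]],[0.3,[0,0,0],[0,0,0]]]'
python3 - <<'E'
from h2 import *
d=grab('top')
# rear ridges incl. v centre 274.6 -> x +58 from slot; front ridges centre (u,v) -> -38
rear=[(299.3,274.6),(320.7,274.2),(342.3,274.2)]; front=[(301.2,329.0),(323.1,328.2),(344.8,327.9)]
for r,f in zip(rear,front):
    a=ray(d,*r,.025)[:2]; b=ray(d,*f,.025)[:2]; v=a-b
    print(a.round(4),b.round(4),'len',np.hypot(*v).round(4),'yaw',np.degrees(np.arctan2(v[1],v[0])).round(2),'slotx pt',(b+v*38/96).round(4))
w=grab('wrist','w4.png'); h=hsv(w)
m=cv2.inRange(h,(3,70,50),(22,255,255)); m[250:]=0
for a,c,mm in blobs(m,150):
    v,u=np.nonzero(mm); P=np.array([ray(w,x,y,.007)[:2] for x,y in zip(u,v)]); cc,ax,sd=pca(P); t=(P-cc)@ax
    print('wood',a,c.round(1),cc.round(4),ax.round(3),t.min().round(3),t.max().round(3))
print(robot.read_state()['position'])
E
```

```text
time: 11.9
position: [0.4142, 0.2572, 0.2069]
tcp_rot: [179.5, -0.2, 92.4]
contact_force: [0.3, -0.4, -0.5]
finger_gap: 0.0274
finger_force: 0.0
[0.4943 0.113 ] [0.396  0.1096] len 0.0984 yaw 1.96 slotx pt [0.4349 0.1109]
[0.4952 0.0734] [0.3975 0.0696] len 0.0978 yaw 2.22 slotx pt [0.4361 0.0711]
[0.4953 0.0334] [0.3981 0.03  ] len 0.0973 yaw 2.05 slotx pt [0.4366 0.0313]
wood 14624 [258.1  86.6] [0.3972 0.3552] [0.042 0.999] -0.084 0.078
wood 724 [405.8 117.3] [0.5402 0.3347] [0.138 0.99 ] -0.023 0.021
wood 611 [345.3 127.4] [0.4827 0.3228] [-0.025  1.   ] -0.025 0.024
wood 587 [433.  180.8] [0.576  0.2742] [0.032 0.999] -0.024 0.025
[0.41445691 0.2559474  0.205719  ]
```

View pics/w4.png

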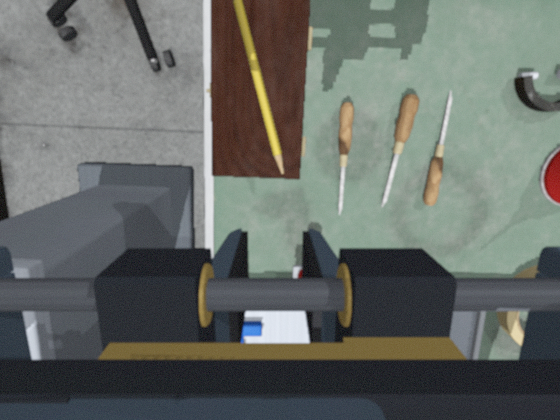

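The wrist view shows handle ends and tips: g3 (347,102)/(340,213), g2 (411,95)/(383,206), g1 (431,204)/(450,92). I'll cross-check the axes with these.

Run:
```python
from h2 import *
w=grab('wrist')
for n,e,t in [('g3',(347,101),(340,213)),('g2',(411,94),(383,206)),('g1',(431,205),(450,91))]:
    a=ray(w,*e,.007)[:2]; b=ray(w,*t,.003)[:2]; v=a-b; L=np.hypot(*v); v/=L
    print(n,a.round(4),b.round(4),'len',L.round(4),'dir',v.round(3),'grip',(a-.039*v).round(4),'ang',np.degrees(np.arctan2(v[1],v[0])).round(1))
go([.4827,.308,.10],89)
```

```text
g3 [0.4819 0.3467] [0.4856 0.2357] len 0.1111 dir [-0.033  0.999] grip [0.4832 0.3077] ang 91.9
g2 [0.542  0.3555] [0.5295 0.2448] len 0.1113 dir [0.112 0.994] grip [0.5376 0.3167] ang 83.6
g1 [0.5773 0.2487] [0.5805 0.36  ] len 0.1114 dir [-0.029 -1.   ] grip [0.5784 0.2877] ang -91.6
turn units [ 0.07 -0.02  0.54]
pos [0.4144 0.2557 0.2054] rot [ 1.7961e+02 -9.0000e-02  9.2250e+01] shift units [1.34 1.68 2.64]
```

Run:
```python
from h2 import *
d=grab('top'); P=cloud(d); ok=d['depth']>0
def reg(n,x0,x1,y0,y1):
    m=ok&(P[...,0]>x0)&(P[...,0]<x1)&(P[...,1]>y0)&(P[...,1]<y1)
    z=P[...,2][m]; print(n,m.sum(),np.percentile(z,[5,50,95,100]).round(4) if m.sum() else '')
reg('right of tray',.39,.49,-.12,-.02)
reg('right near',.39,.49,-.09,-.02)
for y in np.arange(-.03,.0,.004): reg('y%.3f'%y,.40,.47,y,y+.004)
for y in np.arange(.14,.168,.004): reg('y%.3f'%y,.40,.43,y,y+.004)
reg('bracket',.443,.452,.152,.163)
```

```text
right of tray 3413 [-0.0028  0.0113  0.1936  0.217 ]
right near 2850 [-0.0028  0.0122  0.1933  0.217 ]
y-0.030 83 [-0.0036 -0.0013  0.0021  0.0033]
y-0.026 77 [-0.003  -0.0009  0.0013  0.0018]
y-0.022 26 [-0.003  -0.0002  0.0026  0.0031]
y-0.018 40 [0.0195 0.0217 0.0238 0.0241]
y-0.014 128 [0.0085 0.0207 0.0238 0.0246]
y-0.010 57 [0.0078 0.0142 0.0255 0.0268]
y-0.006 95 [0.0129 0.0159 0.0246 0.027 ]
y-0.002 88 [0.0129 0.0154 0.0179 0.0198]
y0.140 34 [0.0133 0.016  0.0231 0.0269]
y0.144 48 [0.0078 0.0153 0.0255 0.0272]
y0.148 35 [0.0081 0.0166 0.02   0.0213]
y0.152 33 [-0.0033  0.0171  0.0196  0.0214]
y0.156 34 [-0.0028 -0.0008  0.0009  0.0014]
y0.160 34 [-0.0035 -0.0007  0.0028  0.0033]
y0.164 34 [-0.0034 -0.0007  0.0013  0.0021]
bracket 28 [0.023  0.0248 0.0265 0.0274]
```

```bash
python3 -m crank '[[0.35,[0.67,0.84,0.9],[0,0,0]],[0.35,[0.67,0.84,0.9],[0,0,0.06]],[0.35,[0,0,0.8],[0,0,0]],[0.35,[0,0,0],[0,0,0]]]'
python3 - <<'E'
from h2 import *
go([.4832,.308,.022],91.9)
E
```

```text
time: 12.5
position: [0.4713, 0.3049, 0.1059]
tcp_rot: [179.9, 0.1, 91.9]
contact_force: [-1.1, 0.0, 0.2]
finger_gap: 0.032
finger_force: 0.0
turn units [ 0.01  0.01 -0.  ]
pos [0.4713 0.3049 0.1059] rot [1.7994e+02 9.0000e-02 9.1880e+01] shift units [0.07 0.3  2.1 ]
```

```bash
python3 -m crank '[[0.35,[0.07,0.3,0.7],[0,0,0]],[0.35,[0,0,0.7],[0,0,0]],[0.35,[0,0,0.5],[0,0,0]],[0.35,[0,0,0.2],[0,0,0]],[0.35,[0,0,0],[0,0,0]]]'
python3 -m crank '[[0,[0,0,0],[0,0,0]],[0,[0,0,0],[0,0,0]],[0,[0,0,0],[0,0,0]],[0,[0,0,0],[0,0,0]],[0,[0,0,0],[0,0,0]]]' 20
```

```text
time: 13.0
position: [0.4852, 0.3095, 0.0265]
tcp_rot: [179.6, -0.1, 91.9]
contact_force: [0.3, -0.2, 0.9]
finger_gap: 0.0316
finger_force: 0.0
time: 13.5
position: [0.4858, 0.3105, 0.0272]
tcp_rot: [179.5, -0.1, 91.9]
contact_force: [-2.5, -1.3, 9.2]
finger_gap: 0.01
finger_force: 20.3
```

The 10 mm gap on a 14 mm handle means the grip is too high. Open, go lower and regrip.

```bash
python3 -m crank '[[0.35,[0,0,0],[0,0,0]],[0.35,[0,0,0],[0,0,0]],[0.35,[0,0,0],[0,0,0]]]'
python3 -m crank '[[0.35,[-0.03,0,0.12],[0,0,0]],[0.35,[0,0,0],[0,0,0]]]'
python3 -m crank '[[0,[0,0,0],[0,0,0]],[0,[0,0,0],[0,0,0]],[0,[0,0,0],[0,0,0]],[0,[0,0,0],[0,0,0]],[0,[0,0,0],[0,0,0]]]' 20
```

```text
time: 13.8
position: [0.4853, 0.3102, 0.0264]
tcp_rot: [179.6, -0.1, 91.9]
contact_force: [-0.3, -0.1, 0.4]
finger_gap: 0.0304
finger_force: 0.0
time: 14.0
position: [0.485, 0.3086, 0.0208]
tcp_rot: [179.6, -0.1, 91.9]
contact_force: [0.4, -0.4, 0.2]
finger_gap: 0.0322
finger_force: 0.0
time: 14.5
position: [0.4855, 0.309, 0.0216]
tcp_rot: [179.6, -0.1, 91.9]
contact_force: [0.3, -0.1, -0.7]
finger_gap: 0.0123
finger_force: 20.0
```

```bash
python3 -m crank '[[0,[0,0,-0.4],[0,0,0]],[0,[0,0,-0.8],[0,0,0]],[0,[0,0,-0.8],[0,0,0]],[0,[0,0,-0.8],[0,0,0]],[0,[0,0,-0.4],[0,0,-0.94]],[0,[0,0,0],[0,0,-0.94]],[0,[0,0,0],[0,0,-0.94]],[0,[0,0,0],[0,0,-0.94]]]' 30
python3 -m crank '[[0,[0,0,0],[0,0,-0.94]],[0,[0,0,0],[0,0,-0.94]],[0,[0,0,0],[0,0,-0.94]],[0,[0,0,0],[0,0,-0.94]],[0,[0,0,0],[0,0,-0.94]],[0,[0,0,0],[0,0,-0.94]],[0,[0,0,0],[0,0,-0.94]],[0,[0,0,0],[0,0,-0.94]]]'
python3 -m crank '[[0,[0,0,0],[0,0,-0.94]],[0,[0,0,0],[0,0,-0.94]],[0,[0,0,0],[0,0,-0.94]],[0,[0,0,0],[0,0,-0.94]],[0,[0,0,0],[0,0,0]]]'
python3 - <<'E'
from h2 import *
go([.4363,.0512,.16],182.1)
d=grab('wrist','w5.png'); h=hsv(d)
E
```

```text
time: 15.3
position: [0.4846, 0.3087, 0.151]
tcp_rot: [179.5, 0.1, 114.7]
contact_force: [-0.1, 0.5, -1.5]
finger_gap: 0.0115
finger_force: 30.0
time: 16.1
position: [0.4845, 0.3087, 0.1507]
tcp_rot: [179.7, 0.4, 159.9]
contact_force: [0.2, -0.4, -0.4]
finger_gap: 0.012
finger_force: 30.0
time: 16.6
position: [0.4845, 0.3087, 0.1506]
tcp_rot: [179.9, 0.5, -177.7]
contact_force: [0.6, -0.1, 0.4]
finger_gap: 0.0117
finger_force: 30.0
turn units [0.02 0.08 0.03]
pos [0.4845 0.3087 0.1506] rot [ 179.87    0.46 -177.73] shift units [ 1.44 -6.39 -0.24]
```

View pics/w5.png

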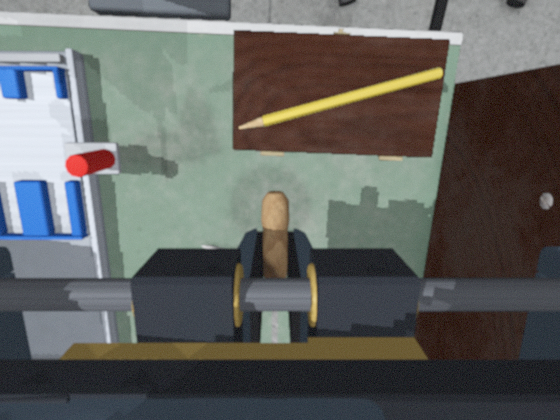

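The graver is held along the fingers, handle end at (275,192). Carry it to slot 1.

```bash
python3 -m crank '[[0,[0.1,-0.4,0],[0.02,0.08,0.03]],[0,[0.2,-0.9,0],[0,0,0]],[0,[0.2,-0.9,0],[0,0,0]],[0,[0.2,-0.9,0],[0,0,0]],[0,[0.2,-0.9,0],[0,0,0]],[0,[0.2,-0.9,0],[0,0,0]],[0,[0.2,-0.9,0],[0,0,0]],[0,[0.14,-0.59,0],[0,0,0]]]'
python3 -m crank '[[0,[0,0,0],[0,0,0]],[0,[0,0,0],[0,0,0]]]'
python3 - <<'E'
from h2 import *
go([.4363,.0512,.07],182.1)
s=robot.read_state()
d=grab('wrist','w6.png'); h=hsv(d)
m=cv2.inRange(h,(3,70,50),(22,255,255)); m[:150]=0;m[262:]=0;m[:,:230]=0;m[:,330:]=0
v,u=np.nonzero(m); i=v.argmin(); uu=u[v<v.min()+4].mean()
e=ray(d,uu,v.min(),s['position'][2]-.0145); print('handle end',e.round(4),'from tcp',np.hypot(*(e-s['position'])[:2]).round(4))
b=cv2.inRange(h,(105,120,60),(125,255,255)); b[250:]=0
for a,c,mm in blobs(b,100): print('blue',a,c.round(1),ray(d,*c,.027).round(4))
E
```

```text
time: 17.45
position: [0.4345, 0.0489, 0.1497]
tcp_rot: [-180.0, -0.1, -178.2]
contact_force: [-0.0, 0.5, -0.6]
finger_gap: 0.0121
finger_force: 30.0
time: 17.65
position: [0.4356, 0.0506, 0.1498]
tcp_rot: [-180.0, -0.1, -178.2]
contact_force: [0.1, -0.4, -0.6]
finger_gap: 0.012
finger_force: 30.0
turn units [ 0.   -0.01 -0.05]
pos [0.4356 0.0506 0.1498] rot [-1.8000e+02 -5.0000e-02 -1.7818e+02] shift units [-0.02  0.01  1.99]
handle end [0.3994 0.0496 0.1353] from tcp 0.0363
blue 2442 [300.1 160.2] [0.3957 0.069  0.027 ]
```

View pics/w6.png

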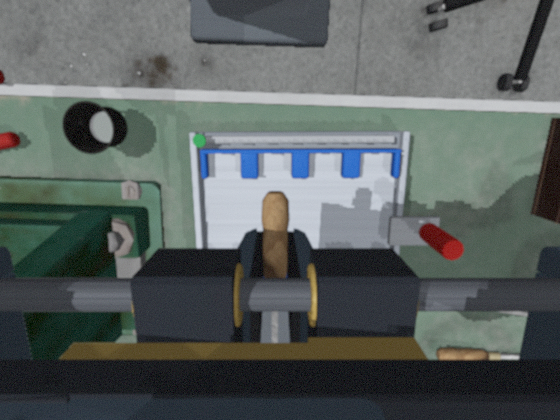

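Slot 1 sits between the front ridges at u=250 and 300, and the graver at u=275 is centred. Lower it and release.

```bash
python3 -m crank '[[0,[0.04,0.01,0.8],[0,0,-0.05]],[0,[0,0,0.8],[0,0,0]],[0,[0,0,0.6],[0,0,0]],[0,[0,0,0.3],[0,0,0]],[0,[0,0,0],[0,0,0]],[0,[0,0,0.2],[0,0,0]],[0,[0,0,0],[0,0,0]]]'
python3 - <<'E'
from h2 import *
go([.4345,.0512,.0390],182.1)
E
```

```text
time: 18.4
position: [0.4345, 0.0517, 0.0417]
tcp_rot: [-180.0, -0.0, -177.7]
contact_force: [-0.4, 0.4, -0.8]
finger_gap: 0.0118
finger_force: 30.0
turn units [-0.   -0.    0.03]
pos [0.4345 0.0517 0.0417] rot [-1.800e+02 -3.000e-02 -1.777e+02] shift units [ 0.   -0.01  0.07]
```

```bash
python3 -m crank '[[0,[0,0,0.05],[0,0,0]],[0,[0,0,0],[0,0,0]],[0.3,[0,0,0],[0,0,0]],[0.3,[0,0,0],[0,0,0]],[0.3,[0,0,0],[0,0,0]],[0.3,[0,0,-0.3],[0,0,0]],[0.3,[0,0,-0.8],[0,0,0]],[0.3,[0,0,-1],[0,0,0]]]'
python3 -m crank '[[0.3,[0,0,-1],[0,0,0]],[0.3,[-0.4,0.9,0],[0,0,0]],[0.3,[-0.4,0.9,0],[0,0,0]],[0.3,[-0.4,0.9,0],[0,0,0]],[0.3,[-0.4,0.9,0],[0,0,0]],[0.3,[-0.4,0.9,0],[0,0,0]],[0.3,[-0.4,0.9,0],[0,0,0]],[0.3,[0,0,0],[0,0,0.97]]]'
python3 -m crank '[[0.3,[0,0,0],[0,0,0.97]],[0.3,[0,0,0],[0,0,0.97]],[0.3,[0,0,0],[0,0,0.97]],[0.3,[0,0,0],[0,0,0.97]],[0.3,[0,0,0],[0,0,0.97]],[0.3,[0,0,0],[0,0,0.97]],[0.3,[0,0,0],[0,0,0.97]],[0.3,[0,0,0],[0,0,0.97]]]'
python3 -m crank '[[0.3,[0,0,0],[0,0,0.97]],[0.3,[0,0,0],[0,0,0.97]],[0.3,[0,0,0],[0,0,0.97]],[0.3,[0,0,0],[0,0,0.97]],[0.3,[0,0,0],[0,0,0.97]],[0.3,[0,0,0],[0,0,0.97]],[0.3,[0,0,0],[0,0,0.97]],[0.3,[0,0,0],[0,0,0]]]'
cat >> h2.py <<'E'
def find(w,z=.007,vmax=250,lo=150):
    h=hsv(w); m=cv2.inRange(h,(3,70,50),(22,255,255)); m[vmax:]=0
    for a,c,mm in blobs(m,lo):
        v,u=np.nonzero(mm); P=np.array([ray(w,x,y,z)[:2] for x,y in zip(u,v)]); cc,ax,sd=pca(P); t=(P-cc)@ax
        print('wood',a,c.round(1),cc.round(4),ax.round(3),t.min().round(3),t.max().round(3))
E
python3 - <<'E'
from h2 import *
w=grab('wrist','w7.png'); find(w); go([.578,.286,.1],88.4)
E
```

```text
time: 19.2
position: [0.4332, 0.0515, 0.1243]
tcp_rot: [-180.0, -0.2, -177.7]
contact_force: [0.6, -0.3, -0.8]
finger_gap: 0.0272
finger_force: 0.0
time: 20.0
position: [0.5231, 0.2748, 0.1648]
tcp_rot: [179.9, 0.1, 176.6]
contact_force: [-1.1, -0.2, 0.7]
finger_gap: 0.0271
finger_force: 0.0
time: 20.8
position: [0.5215, 0.2712, 0.1644]
tcp_rot: [-180.0, -0.0, 129.7]
contact_force: [0.2, 0.3, -0.3]
finger_gap: 0.0272
finger_force: 0.0
time: 21.6
position: [0.5215, 0.2712, 0.1643]
tcp_rot: [-180.0, -0.0, 89.1]
contact_force: [0.9, 0.2, 1.1]
finger_gap: 0.0274
finger_force: 0.0
wood 19417 [110.4 102.5] [0.3862 0.3559] [0.031 1.   ] -0.088 0.078
wood 874 [294.2 127.9] [0.5399 0.3346] [0.118 0.993] -0.024 0.022
wood 153 [541.9 185.6] [0.7596 0.2813] [-0.315  0.949] -0.018 0.039
wood 470 [338.1 231.3] [0.5801 0.2417] [0.005 1.   ] -0.017 0.019
turn units [-0.01 -0.    0.15]
pos [0.5215 0.2712 0.1642] rot [-179.96   -0.     89.3 ] shift units [0.41 1.4  1.6 ]
```

View pics/w7.png

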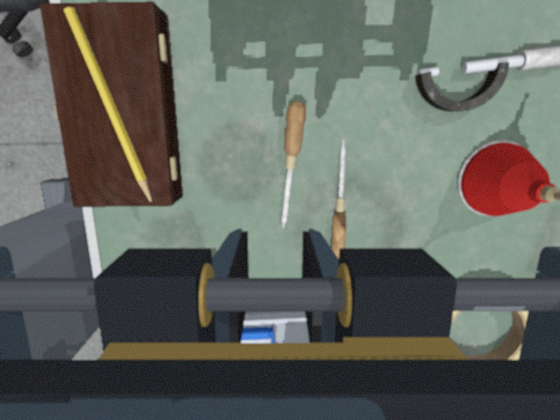

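Graver 1 has been knocked: its tip is at (344,140) and its handle is hidden at (340,230). Shift the camera and re-measure numerically.

```bash
python3 -m crank '[[0.3,[-0.9,0.9,0],[0,0,0.15]],[0.3,[-0.9,0,0],[0,0,0]],[0.3,[0,0,0],[0,0,0]],[0.3,[0,0,0],[0,0,0]]]'
python3 - <<'E'
from h2 import *
w=grab('wrist'); find(w,lo=300)
h=hsv(w)
# blade tip of g1: bright low-saturation pixels above handle column
m=cv2.inRange(h,(3,70,50),(22,255,255)); m[250:]=0
br=cv2.inRange(h,(0,0,150),(180,45,255)); br[250:]=0; br[:40]=0
for a,c,mm in blobs(br,25):
    v,u=np.nonzero(mm); P=np.array([ray(w,x,y,.003)[:2] for x,y in zip(u,v)]); cc,ax,sd=pca(P); t=(P-cc)@ax; print('bright',a,c.round(1),cc.round(4),ax.round(3),t.min().round(3),t.max().round(3))
print(robot.read_state()['position'])
E
```

```text
time: 22.05
position: [0.5554, 0.1989, 0.1638]
tcp_rot: [-179.9, 0.0, 88.3]
contact_force: [0.0, -0.6, 0.5]
finger_gap: 0.0272
finger_force: 0.0
wood 11474 [56.2 60.2] [0.3822 0.3207] [-0.893 -0.45 ] -0.059 0.059
wood 1100 [249.5  35.1] [0.5399 0.3352] [0.115 0.993] -0.024 0.022
wood 738 [301.1 158.4] [0.5801 0.2361] [0.026 1.   ] -0.024 0.025
wood 389 [427.4 225.4] [0.6944 0.1721] [-0.774 -0.634] -0.034 0.029
bright 43559 [285.2 162.8] [0.5658 0.231 ] [-1.    -0.003] -0.255 0.22
bright 51 [261.5  47.8] [0.5491 0.3264] [0.075 0.997] -0.005 0.005
bright 340 [374.8  47.4] [0.6414 0.3241] [-0.993  0.12 ] -0.012 0.01
bright 1764 [531.7  55. ] [0.7701 0.3146] [-0.972  0.237] -0.027 0.035
bright 656 [305.6  73.1] [0.5848 0.3058] [0.111 0.994] -0.034 0.022
bright 972 [285.3 130.7] [0.567  0.2595] [0.192 0.981] -0.04 0.051
bright 243 [440.7 111.9] [0.6997 0.2715] [-0.553  0.833] -0.03 0.032
bright 42 [180.3  82.7] [0.4803 0.3016] [-0.258  0.966] -0.004 0.004
bright 2418 [326.2 151.9] [0.6024 0.2406] [-0.005  1.   ] -0.033 0.033
bright 45 [ 11.8 183.6] [0.3212 0.2209] [-0.88  -0.475] -0.006 0.005
bright 41 [558.2 201.9] [0.8132 0.1898] [-0.148  0.989] -0.01 0.01
bright 175 [163.5 238.5] [0.4514 0.1652] [0.241 0.971] -0.01 0.013
bright 526 [446.7 242.9] [0.7157 0.1532] [-0.996  0.091] -0.024 0.02
bright 274 [355.5 242.6] [0.6304 0.156 ] [-1.    -0.032] -0.025 0.026
bright 243 [277.7 247.1] [0.5576 0.1537] [-1.    -0.008] -0.022 0.028
[0.55531061 0.19962431 0.1637647 ]
```

```bash
python3 -m crank '[[0.35,[0.65,0.3,0.2],[0,0,0]],[0.35,[0.64,0.29,0.6],[0,0,0]],[0.35,[0,0,0.8],[0,0,0]],[0.35,[0,0,0.8],[0,0,0]],[0.35,[0,0,0.6],[0,0,0]],[0.35,[0,0,0],[0,0,0]],[0.35,[0,0,0],[0,0,0]]]'
python3 - <<'E'
from h2 import *
go([.5804,.2505,.0215],88.5)
E
```

```text
time: 22.8
position: [0.5803, 0.2511, 0.0438]
tcp_rot: [-179.9, 0.0, 88.4]
contact_force: [-0.6, 0.6, -0.1]
finger_gap: 0.0322
finger_force: 0.0
turn units [-0.01  0.   -0.02]
pos [0.5803 0.2511 0.0438] rot [-1.7993e+02  1.0000e-02  8.8370e+01] shift units [-0.01  0.    0.56]
```

```bash
python3 -m crank '[[0.35,[-0.01,0,0.3],[0,0,0]],[0.35,[0,0,0.26],[0,0,0]],[0.35,[0,0,0],[0,0,0]]]'
python3 -m crank '[[0,[0,0,0],[0,0,0]],[0,[0,0,0],[0,0,0]],[0,[0,0,0],[0,0,0]],[0,[0,0,0],[0,0,0]],[0,[0,0,0],[0,0,0]]]' 20
```

```text
time: 23.1
position: [0.5797, 0.2496, 0.02]
tcp_rot: [-179.9, 0.0, 88.3]
contact_force: [-0.9, 0.4, -0.2]
finger_gap: 0.032
finger_force: 0.0
time: 23.6
position: [0.5806, 0.2499, 0.0213]
tcp_rot: [-180.0, -0.0, 88.3]
contact_force: [0.3, 0.1, 3.6]
finger_gap: 0.0121
finger_force: 20.0
```

```bash
python3 -m crank '[[0,[0,0,-0.4],[0,0,0]],[0,[0,0,-0.8],[0,0,0]],[0,[0,0,-0.8],[0,0,0]],[0,[0,0,-0.8],[0,0,0]],[0,[0,-0.7,-0.4],[0,0,0]],[0,[0,-0.9,0],[0,0,0]],[0,[0,-0.5,0],[0,0,0.96]],[0,[0,0,0],[0,0,0.96]]]' 30
python3 -m crank '[[0,[0,0,0],[0,0,0.96]],[0,[0,0,0],[0,0,0.96]],[0,[0,0,0],[0,0,0.96]],[0,[0,0,0],[0,0,0.96]],[0,[0,0,0],[0,0,0.96]],[0,[0,0,0],[0,0,0.96]],[0,[0,0,0],[0,0,0.96]],[0,[0,0,0],[0,0,0.96]]]' >/dev/null
python3 -m crank '[[0,[0,0,0],[0,0,0.96]],[0,[0,0,0],[0,0,0.96]],[0,[0,0,0],[0,0,0.96]],[0,[0,0,0],[0,0,0.96]],[0,[0,0,0],[0,0,0.96]],[0,[0,0,0],[0,0,0]],[0,[0,0,0],[0,0,0]]]'
python3 - <<'E'
from h2 import *
go([.4355,.0915,.15],2.1)
s=robot.read_state(); d=grab('wrist'); h=hsv(d)
m=cv2.inRange(h,(0,0,140),(180,60,255)); z=s['position'][2]-.0165
# blade tip: expected at 74mm along tool x
for v in range(60,230,6):
    us=[u for u in range(250,310) if m[v,u]]
    if us: print(v,min(us),max(us),end=' ; ')
p=s['position']; yaw=np.radians(s['tcp_rot'][2]); X=p+np.array([np.cos(yaw),np.sin(yaw),0])*.074; X[2]=z
q=d['R']@X+d['t']; print('exp tip px',d['fx']*q[0]/q[2]+d['cx'],d['fy']*q[1]/q[2]+d['cy'])
cv2.imwrite('pics/w8.png',d['frame'])
E
```

```text
time: 24.4
position: [0.494, 0.2522, 0.15]
tcp_rot: [-179.9, 0.0, 76.6]
contact_force: [0.5, -0.2, -0.4]
finger_gap: 0.0116
finger_force: 30.0
time: 25.9
position: [0.4965, 0.2524, 0.1497]
tcp_rot: [-180.0, 0.0, 2.1]
contact_force: [0.1, -0.2, -0.8]
finger_gap: 0.0116
finger_force: 30.0
turn units [-0.    0.   -0.01]
pos [0.4965 0.2524 0.1497] rot [-1.7999e+02  3.0000e-02  2.0500e+00] shift units [-1.67  3.97 -0.01]
60 251 309 ; 66 253 309 ; 72 256 309 ; 78 250 309 ; 84 250 309 ; 90 250 309 ; 96 250 309 ; 102 250 309 ; 108 250 309 ; 114 250 309 ; 120 250 309 ; 126 250 309 ; 132 250 309 ; 138 250 309 ; 144 250 301 ; 150 250 309 ; 156 250 309 ; 162 250 309 ; 168 250 309 ; 174 250 309 ; 180 250 309 ; 186 250 309 ; 192 250 309 ; 198 255 309 ; 204 255 309 ; 210 255 309 ; 216 253 309 ; 222 251 309 ; 228 250 309 ; exp tip px 274.89150250561664 113.90920491823721
```

```bash
python3 -m crank '[[0,[-0.2,0.4,0],[0,0,0]],[0,[-0.3,0.8,0],[0,0,0]],[0,[-0.4,0.8,0],[0,0,0]],[0,[-0.4,0.8,0],[0,0,0]],[0,[-0.27,0.8,0],[0,0,0]],[0,[-0.1,0.37,0],[0,0,0]],[0,[0,0,0],[0,0,0]],[0,[0,0,0],[0,0,0]]]'
python3 - <<'E'
from h2 import *
go([.4355,.0912,.0392],2.1)
s=robot.read_state(); d=grab('wrist','w8.png'); P=cloud(d); p=s['position']
yaw=np.radians(s['tcp_rot'][2]); Q=P-p; lx=Q[...,0]*np.cos(yaw)+Q[...,1]*np.sin(yaw); ly=-Q[...,0]*np.sin(yaw)+Q[...,1]*np.cos(yaw)
m=(d['depth']>0)&(abs(Q[...,2]+.016)<.012)&(abs(ly)<.02)&(lx>.02)&(lx<.12)
print(m.sum(),'tip lx',np.sort(lx[m])[-8:].round(4),'ly near tip',np.median(ly[m&(lx>.06)]).round(4),'ly mid',np.median(ly[m&(lx<.04)]).round(4), 'z',np.median(Q[...,2][m]))
h=hsv(d); b=cv2.inRange(h,(105,120,60),(125,255,255)); b[250:]=0
for a,c,mm in blobs(b,60):
    v,u=np.nonzero(mm); P2=np.array([ray(d,x,y,.027)[:2] for x,y in zip(u,v)]); print('blue',a,c.round(1),P2.mean(0).round(4),P2.min(0).round(4),P2.max(0).round(4))
E
```

```text
time: 26.75
position: [0.4348, 0.0913, 0.1493]
tcp_rot: [180.0, 0.0, 1.9]
contact_force: [0.5, -0.4, 0.0]
finger_gap: 0.0119
finger_force: 30.0
turn units [ 0.    0.01 -0.04]
pos [0.4348 0.0913 0.1493] rot [1.80e+02 4.00e-02 1.87e+00] shift units [0.02 0.   2.75]
840 tip lx [0.074  0.0741 0.0741 0.0745 0.0745 0.0745 0.075  0.075 ] ly near tip 0.0004 ly mid 0.0005 z -0.016823801546748396
blue 7498 [303.2 130.2] [0.499 0.072] [ 0.4711 -0.0054] [0.5234 0.151 ]
blue 171 [347.4 244.2] [0.4092 0.0309] [0.4049 0.0235] [0.4138 0.0377]
blue 78 [390.4 244.2] [ 0.4103 -0.0044] [ 0.4062 -0.0078] [ 0.4148 -0.0012]
blue 62 [209.3 244.6] [0.4051 0.1442] [0.4012 0.142 ] [0.4092 0.1469]
```

View pics/w8.png

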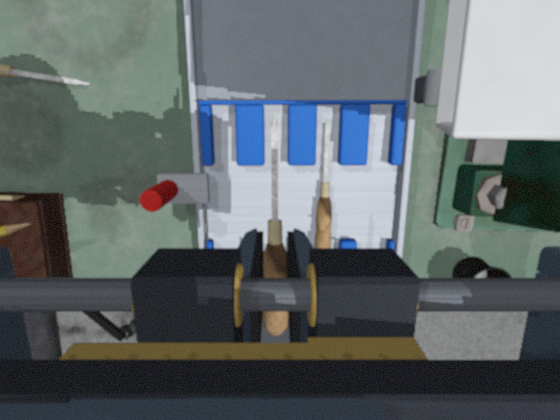

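Graver 3 lies in compartment 2 with its tip at (328,112), between its ridges. The held graver points straight between the ridges at (275,130), tip 74 mm from the TCP as expected. Lower and release.

```bash
python3 -m crank '[[0,[0.02,0,0.8],[0,0,-0.04]],[0,[0,0,0.8],[0,0,0]],[0,[0,0,0.6],[0,0,0]],[0,[0,0,0.3],[0,0,0]],[0,[0,0,0.15],[0,0,0]],[0,[0,0,0],[0,0,0]],[0,[0,0,0],[0,0,0]]]'
python3 -m crank '[[0,[0,0,0.07],[0,0,0]],[0,[0,0,0],[0,0,0]]]'
python3 -m crank '[[0.28,[0,0,0],[0,0,0]],[0.28,[0,0,0],[0,0,0]],[0.28,[0,0,0],[0,0,0]],[0.28,[0,0,-0.3],[0,0,0]],[0.28,[0,0,-0.8],[0,0,0]],[0.28,[0,0,-1],[0,0,0]],[0.28,[0,0,-0.8],[0,0,0]],[0.28,[0,0,0],[0,0,0]]]'
python3 - <<'E'
from h2 import *
go([.538,.265,.15],83.3)
E
```

```text
time: 27.5
position: [0.4362, 0.0917, 0.0439]
tcp_rot: [-180.0, -0.0, 2.1]
contact_force: [0.0, -0.2, -0.1]
finger_gap: 0.0114
finger_force: 30.0
time: 27.7
position: [0.4359, 0.0916, 0.0407]
tcp_rot: [-180.0, 0.0, 2.1]
contact_force: [0.0, -0.3, -0.2]
finger_gap: 0.0114
finger_force: 30.0
time: 28.5
position: [0.4379, 0.0919, 0.1609]
tcp_rot: [-180.0, -0.3, 2.1]
contact_force: [-0.5, -0.8, -0.2]
finger_gap: 0.0255
finger_force: 0.0
turn units [  0.03  -0.05 -13.53]
pos [0.4379 0.0919 0.1609] rot [-179.96   -0.34    2.12] shift units [4.59 1.98 0.27]
```

```bash
python3 -m crank '[[0.35,[0.3,-0.9,0],[0,0,0]],[0.35,[0.6,-0.9,0],[0,0,0]],[0.35,[0.7,-0.9,0],[0,0,0]],[0.35,[0.7,-0.9,0],[0,0,0]],[0.35,[0,0,0],[0,0,-0.97]],[0.35,[0,0,0],[0,0,-0.97]],[0.35,[0,0,0],[0,0,-0.97]],[0.35,[0,0,0],[0,0,-0.97]]]' >/dev/null
python3 -m crank '[[0.35,[0,0,0],[0,0,-0.97]],[0.35,[0,0,0],[0,0,-0.97]],[0.35,[0,0,0],[0,0,-0.97]],[0.35,[0,0,0],[0,0,-0.97]],[0.35,[0,0,0],[0,0,-0.97]],[0.35,[0,0,0],[0,0,-0.97]],[0.35,[0,0,0],[0,0,-0.97]],[0.35,[0,0,0],[0,0,-0.97]]]' >/dev/null
python3 -m crank '[[0.35,[0,0,0],[0,0,-0.97]],[0.35,[0,0,0],[0,0,-0.97]],[0.35,[0,0,0],[0,0,0]],[0.35,[0,0,0],[0,0,0]]]'
python3 - <<'E'
from h2 import *
w=grab('wrist'); find(w,z=.008,lo=300)
go([.538,.318,.10],83.3)
E
```

```text
time: 30.5
position: [0.5221, 0.2387, 0.1562]
tcp_rot: [-179.9, 0.0, 83.4]
contact_force: [0.4, -0.4, 0.6]
finger_gap: 0.032
finger_force: 0.0
wood 18382 [88.6 90.4] [0.3846 0.3471] [-0.02  1.  ] -0.075 0.073
wood 1025 [282.1  84.8] [0.5399 0.3349] [0.117 0.993] -0.023 0.022
turn units [-0.01  0.    0.02]
pos [0.5222 0.2388 0.1562] rot [-1.7994e+02  2.0000e-02  8.3440e+01] shift units [2.01 0.16 1.41]
```

```bash
python3 -m crank '[[0.35,[0.8,0.06,0],[0,0,0.02]],[0.35,[0.8,0.05,0.3],[0,0,0]],[0.35,[0.42,0.05,0.7],[0,0,0]],[0.35,[0,0,0.8],[0,0,0]],[0.35,[0,0,0.7],[0,0,0]],[0.35,[0,0,0.2],[0,0,0]],[0.35,[0,0,0],[0,0,0]],[0.35,[0,0,0],[0,0,0]]]'
python3 - <<'E'
from h2 import *
go([.538,.3185,.0245],83.3)
E
```

```text
time: 31.35
position: [0.5384, 0.3186, 0.0494]
tcp_rot: [180.0, -0.0, 83.4]
contact_force: [0.7, -0.2, 0.2]
finger_gap: 0.0319
finger_force: 0.0
turn units [ 0.   -0.    0.02]
pos [0.5384 0.3186 0.0494] rot [ 1.800e+02 -2.000e-02  8.344e+01] shift units [-0.   -0.01  0.62]
```

```bash
python3 -m crank '[[0.35,[0,0,0.4],[0,0,0]],[0.35,[0,0,0.2],[0,0,0]],[0.35,[0,0,0],[0,0,0]]]'
python3 -m crank '[[0,[0,0,0],[0,0,0]],[0,[0,0,0],[0,0,0]],[0,[0,0,0],[0,0,0]],[0,[0,0,0],[0,0,0]],[0,[0,0,0],[0,0,0]]]' 20
```

```text
time: 31.65
position: [0.5371, 0.318, 0.0232]
tcp_rot: [-179.9, 0.1, 83.5]
contact_force: [-0.1, 0.0, 0.5]
finger_gap: 0.0321
finger_force: 0.0
time: 32.15
position: [0.5379, 0.3185, 0.0245]
tcp_rot: [-180.0, -0.0, 83.5]
contact_force: [0.2, 0.5, 2.8]
finger_gap: 0.0149
finger_force: 20.0
```

```bash
python3 -m crank '[[0,[0,0,-0.4],[0,0,0]],[0,[0,0,-0.8],[0,0,0]],[0,[0,0,-0.8],[0,0,0]],[0,[0,0,-0.8],[0,0,0]],[0,[0,-0.3,-0.4],[0,0,0]],[0,[0,-0.6,0],[0,0,0]],[0,[0,-0.3,0],[0,0,0]],[0,[0,0,0],[0,0,-0.97]]]' 30
python3 -m crank '[[0,[0,0,0],[0,0,-0.97]],[0,[0,0,0],[0,0,-0.97]],[0,[0,0,0],[0,0,-0.97]],[0,[0,0,0],[0,0,-0.97]],[0,[0,0,0],[0,0,-0.97]],[0,[0,0,0],[0,0,-0.97]],[0,[0,0,0],[0,0,-0.97]],[0,[0,0,0],[0,0,-0.97]]]' >/dev/null
python3 -m crank '[[0,[0,0,0],[0,0,-0.97]],[0,[0,0,0],[0,0,-0.97]],[0,[0,0,0],[0,0,-0.97]],[0,[0,0,0],[0,0,-0.97]],[0,[0,0,0],[0,0,-0.97]],[0,[0,0,0],[0,0,-0.97]],[0,[0,0,0],[0,0,-0.97]],[0,[0,0,0],[0,0,-0.97]]]' >/dev/null
python3 -m crank '[[0,[0,0,0],[0,0,0]],[0,[0,0,0],[0,0,0]]]'
python3 - <<'E'
from h2 import *
go([.4345,.131,.15],182.1)
E
```

```text
time: 32.95
position: [0.4885, 0.3238, 0.1527]
tcp_rot: [-179.9, 0.0, 89.4]
contact_force: [0.6, 0.5, -1.4]
finger_gap: 0.0142
finger_force: 30.0
time: 34.75
position: [0.49, 0.3238, 0.1523]
tcp_rot: [-180.0, -0.1, -177.7]
contact_force: [0.0, 0.2, 0.2]
finger_gap: 0.0143
finger_force: 30.0
turn units [-0.   -0.01  0.03]
pos [0.49   0.3238 0.1523] rot [-1.7998e+02 -7.0000e-02 -1.7774e+02] shift units [ 1.56 -4.77  0.06]
```

```bash
python3 -m crank '[[0,[0.2,-0.5,0],[0,0,0.03]],[0,[0.3,-0.9,0],[0,0,0]],[0,[0.3,-0.9,0],[0,0,0]],[0,[0.3,-0.9,0],[0,0,0]],[0,[0.3,-0.9,0],[0,0,0]],[0,[0.16,-0.67,0.06],[0,0,0]],[0,[0,0,0],[0,0,0]],[0,[0,0,0],[0,0,0]]]'
python3 - <<'E'
from h2 import *
go([.4345,.1309,.0425],182.1)
s=robot.read_state(); d=grab('wrist'); P=cloud(d); p=s['position']
yaw=np.radians(s['tcp_rot'][2]); Q=P-p; lx=Q[...,0]*np.cos(yaw)+Q[...,1]*np.sin(yaw); ly=-Q[...,0]*np.sin(yaw)+Q[...,1]*np.cos(yaw)
m=(d['depth']>0)&(abs(Q[...,2]+.016)<.02)&(abs(ly)<.02)&(lx>.018)&(lx<.12)
print(m.sum(),'end lx',np.sort(lx[m])[-8:].round(4),'ly',np.median(ly[m]).round(4))
E
```

```text
time: 35.55
position: [0.4355, 0.1305, 0.1502]
tcp_rot: [180.0, -0.0, -177.9]
contact_force: [1.0, -0.1, -0.4]
finger_gap: 0.0144
finger_force: 30.0
turn units [ 0.   -0.01 -0.01]
pos [0.4355 0.1305 0.1502] rot [ 1.8000e+02 -3.0000e-02 -1.7794e+02] shift units [0.03 0.01 2.69]
1277 end lx [0.0368 0.0369 0.0369 0.0369 0.0369 0.0369 0.0369 0.0372] ly -0.0001
```

```bash
python3 -m crank '[[0,[0.07,0,0.8],[0,0,-0.01]],[0,[0,0,0.8],[0,0,0]],[0,[0,0,0.6],[0,0,0]],[0,[0,0,0.3],[0,0,0]],[0,[0,0,0.1],[0,0,0]],[0,[0,0,0],[0,0,0]],[0,[0,0,0],[0,0,0]]]'
```

```text
time: 36.3
position: [0.4331, 0.1309, 0.0468]
tcp_rot: [180.0, 0.0, -177.7]
contact_force: [0.0, 0.0, -1.2]
finger_gap: 0.0138
finger_force: 30.0
```

```bash
python3 -m crank '[[0,[0,0,0.11],[0,0,0]],[0,[0,0,0],[0,0,0]]]'
python3 -m crank '[[0.22,[0,0,0],[0,0,0]],[0.22,[0,0,0],[0,0,0]],[0.22,[0,0,0],[0,0,0]]]'
python3 -m crank '[[0.22,[0,0,-0.3],[0,0,0]],[0.22,[0,0,-0.8],[0,0,0]],[0.22,[0,0,-1],[0,0,0]],[0.22,[0,0,-0.8],[0,0,0]],[0.22,[-0.5,0.9,0],[0,0,0]],[0.22,[-0.5,0.9,0],[0,0,0]],[0.22,[-0.5,0.9,0],[0,0,0]],[0.22,[-0.5,0.9,0],[0,0,0]]]'
python3 - <<'E'
from h2 import *
d=grab('top'); P=cloud(d); h=hsv(d)
cv2.imwrite('pics/t9.png',cv2.resize(d['frame'][190:350,140:400],None,fx=3,fy=3))
m=cv2.inRange(h,(3,55,50),(24,255,255)); m[:285]=0;m[345:]=0;m[:,:275]=0;m[:,372:]=0
for a,c,mm in blobs(m,40):
    v,u=np.nonzero(mm); Q=np.array([ray(d,x,y,.026)[:2] for x,y in zip(u,v)]); cc,ax,sd=pca(Q); t=(Q-cc)@ax
    print('wood',a,c.round(1),cc.round(4),ax.round(3),t.min().round(3),t.max().round(3))
E
```

```text
time: 36.5
position: [0.4335, 0.1306, 0.0424]
tcp_rot: [-180.0, 0.1, -177.7]
contact_force: [-0.7, -6.9, 11.7]
finger_gap: 0.0146
finger_force: 39.3
time: 36.8
position: [0.4334, 0.129, 0.0424]
tcp_rot: [-179.9, 0.0, -177.7]
contact_force: [5.0, -37.8, 14.9]
finger_gap: 0.0196
finger_force: 20.0
time: 37.6
position: [0.5074, 0.2794, 0.1582]
tcp_rot: [180.0, 0.0, -177.7]
contact_force: [1.0, -0.2, 0.1]
finger_gap: 0.0202
finger_force: 0.0
wood 146 [290.4 316.8] [0.4179 0.1292] [-0.999 -0.052] -0.023 0.02
wood 112 [311.2 316.1] [0.4192 0.0914] [-0.998 -0.069] -0.022 0.02
wood 107 [333.  316.4] [0.4187 0.0515] [-0.999 -0.042] -0.021 0.019
```

View pics/t9.png

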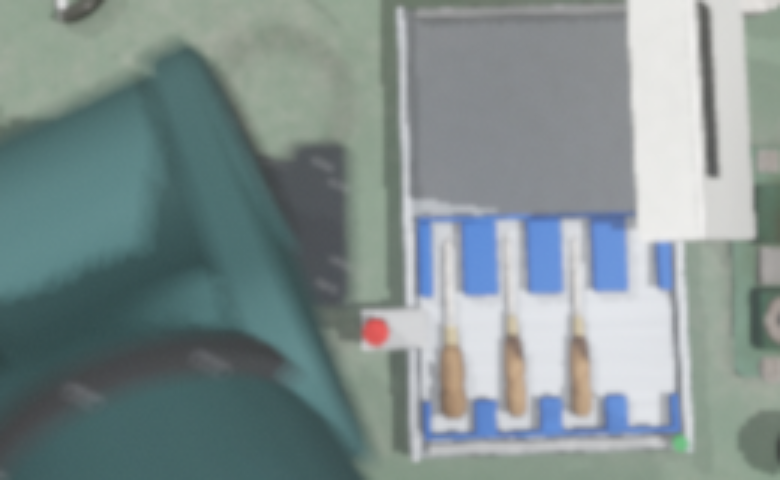

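All three gravers lie in compartments 2 to 4, handles towards the robot; the handles are at about (452,380), (515,380) and (580,380) in the crop, each centred between its ridges. Now push the tray home by the knob.

```bash
python3 -m crank '[[0,[0,0,0],[0,0,0.94]],[0,[0,0,0],[0,0,0.94]],[0,[0,0,0],[0,0,0.94]],[0,[0,0,0],[0,0,0.94]],[0,[0,0,0],[0,0,0.94]],[0,[0,0,0],[0,0,0.94]],[0,[0,0,0],[0,0,0.94]],[0,[0,0,0],[0,0,0.94]]]' 20 >/dev/null
python3 -m crank '[[0,[0,0,0],[0,0,0.94]],[0,[0,0,0],[0,0,0.94]],[0,[0,0,0],[0,0,0.94]],[0,[0,0,0],[0,0,0.94]],[0,[0,0,0],[0,0,0.94]],[0,[0,0,0],[0,0,0.94]],[0,[0,0,0],[0,0,0.94]],[0,[0,0,0],[0,0,0.94]]]' >/dev/null
python3 -m crank '[[0,[-0.6,-0.8,0],[0,0,0]],[0,[-0.6,-0.8,0],[0,0,0]],[0,[-0.6,-0.8,0],[0,0,0]],[0,[-0.6,-0.1,0],[0,0,0]],[0,[0,0,0],[0,0,0]],[0,[0,0,0],[0,0,0]]]'
python3 - <<'E'
from h2 import *
go([.412,.1765,.052],92.35)
E
```

```text
time: 39.85
position: [0.4107, 0.1782, 0.1582]
tcp_rot: [180.0, -0.0, 92.0]
contact_force: [-0.1, 0.9, 0.0]
finger_gap: 0.0004
finger_force: 0.0
turn units [ 0.   -0.   -0.06]
pos [0.4107 0.1782 0.1582] rot [ 1.7997e+02 -3.0000e-02  9.2000e+01] shift units [-0.04  0.03  2.66]
```

```bash
python3 -m crank '[[0,[-0.04,0,0.8],[0,0,-0.06]],[0,[0,0,0.8],[0,0,0]],[0,[0,0,0.7],[0,0,0]],[0,[0,0,0.36],[0,0,0]],[0,[0,0,0],[0,0,0]]]'
python3 -m crank '[[0,[0,0.1,0],[0,0,0]],[0,[0,0.1,0],[0,0,0]],[0,[0,0.1,0],[0,0,0]],[0,[0,0.1,0],[0,0,0]],[0,[0,0.1,0],[0,0,0]],[0,[0,0.1,0],[0,0,0]],[0,[0,0.1,0],[0,0,0]],[0,[0,0.1,0],[0,0,0]]]'
python3 -m crank '[[0,[0,0.12,0],[0,0,0]],[0,[0,0.12,0],[0,0,0]],[0,[0,0.12,0],[0,0,0]],[0,[0,0.12,0],[0,0,0]],[0,[0,0.12,0],[0,0,0]],[0,[0,0.12,0],[0,0,0]],[0,[0,0.12,0],[0,0,0]],[0,[0,0.12,0],[0,0,0]]]'
python3 -m crank '[[0,[0,0.12,0],[0,0,0]],[0,[0,0.12,0],[0,0,0]],[0,[0,0.12,0],[0,0,0]],[0,[0,0.12,0],[0,0,0]],[0,[0,0.12,0],[0,0,0]],[0,[0,0.12,0],[0,0,0]],[0,[0,0.12,0],[0,0,0]],[0,[0,0.12,0],[0,0,0]]]'
```

```text
time: 40.35
position: [0.4096, 0.1769, 0.0495]
tcp_rot: [-179.8, 0.1, 92.4]
contact_force: [0.4, 0.4, -0.6]
finger_gap: 0.0002
finger_force: 0.0
time: 41.15
position: [0.4422, 0.1778, 0.0511]
tcp_rot: [-179.9, 0.0, 92.4]
contact_force: [-2.0, 0.2, 3.4]
finger_gap: 0.0007
finger_force: 1.8
time: 41.95
position: [0.4808, 0.1795, 0.051]
tcp_rot: [-179.9, 0.0, 92.4]
contact_force: [-3.9, -3.0, 1.1]
finger_gap: 0.0004
finger_force: 1.7
time: 42.75
position: [0.5192, 0.1812, 0.051]
tcp_rot: [-179.9, 0.0, 92.4]
contact_force: [-3.3, -2.4, 0.1]
finger_gap: 0.0001
finger_force: 1.7
```

```bash
python3 -m crank '[[0,[0,0.12,0],[0,0,0]],[0,[0,0.12,0],[0,0,0]],[0,[0,0.12,0],[0,0,0]],[0,[0,0.12,0],[0,0,0]],[0,[0,0.08,0],[0,0,0]],[0,[0,0.05,0],[0,0,0]],[0,[0,0.05,0],[0,0,0]],[0,[0,0,0],[0,0,0]]]'
python3 -m crank '[[0,[0,0.05,0],[0,0,0]],[0,[0,0.05,0],[0,0,0]],[0,[0,0.05,0],[0,0,0]],[0,[0,0,0],[0,0,0]]]'
python3 -m crank '[[0,[0,0.05,0],[0,0,0]],[0,[0,0.05,0],[0,0,0]],[0,[0,0,0],[0,0,0]]]'
```

```text
time: 43.55
position: [0.5455, 0.1824, 0.0511]
tcp_rot: [-180.0, -0.0, 92.4]
contact_force: [-1.6, -0.4, 0.1]
finger_gap: 0.0005
finger_force: 0.6
time: 43.95
position: [0.5515, 0.1826, 0.0511]
tcp_rot: [-180.0, 0.0, 92.4]
contact_force: [-1.9, -1.2, 0.2]
finger_gap: 0.0003
finger_force: 0.7
time: 44.25
position: [0.555, 0.1826, 0.0509]
tcp_rot: [-179.9, 0.0, 92.4]
contact_force: [-5.4, -1.7, 2.4]
finger_gap: 0.0004
finger_force: 2.7
```

```bash
python3 -m crank '[[0,[0,0.05,0],[0,0,0]],[0,[0,0.05,0],[0,0,0]],[0,[0,0,0],[0,0,0]]]'
python3 -m crank '[[0,[0,0.05,0],[0,0,0]],[0,[0,0.05,0],[0,0,0]],[0,[0,0,0],[0,0,0]]]'
```

```text
time: 44.55
position: [0.5555, 0.1826, 0.0505]
tcp_rot: [-179.5, 0.1, 92.4]
contact_force: [-28.1, 2.0, 22.6]
finger_gap: 0.0006
finger_force: 15.1
time: 44.85
position: [0.556, 0.1826, 0.0501]
tcp_rot: [-179.0, 0.1, 92.4]
contact_force: [-53.2, 3.9, 42.9]
finger_gap: 0.0003
finger_force: 28.3
```

The tray is home (53 N against the stop). Retreat, check the tray, and locate the hood pad, the black bar at about (376,220) in the top view.

```bash
python3 -m crank '[[0,[0,-0.5,0],[0,0,0]],[0,[0,0,-1],[0,0,0]],[0,[0,0,-1],[0,0,0]],[0,[0,0,-1],[0,0,0]],[0,[0,0,-1],[0,0,0]],[0,[0,0,-1],[0,0,0]],[0,[0.5,-1,-1],[0,0,0]],[0,[0,0,0],[0,0,0]]]'
python3 - <<'E'
from h2 import *
d=grab('top','t10.png'); P=cloud(d); h=hsv(d)
print('pad',ray(d,376.5,220,.194).round(4))
m=cv2.inRange(d['frame'],(0,0,0),(70,70,70)); m[:170]=0;m[265:]=0;m[:,:355]=0;m[:,392:]=0
for a,c,mm in blobs(m,40):
    v,u=np.nonzero(mm); q=P[mm&(d['depth']>0)]; print(a,c.round(1),u.min(),u.max(),v.min(),v.max(),ray(d,*c,.194).round(4),np.median(q,0).round(4),q.min(0).round(3),q.max(0).round(3))
# hood / neighbours: max z per y bin for x .53-.63
for y in np.arange(-.2,.06,.02):
    r=(d['depth']>0)&(abs(P[...,0]-.58)<.09)&(P[...,1]>y)&(P[...,1]<y+.02); z=P[...,2][r]; print(round(y,2),r.sum(),np.percentile(z,[50,99]).round(3) if r.sum() else '')
b=cv2.inRange(h,(105,120,60),(125,255,255)); b[:170]=0;b[290:]=0;b[:,:270]=0;b[:,375:]=0
for a,c,mm in blobs(b,15): print('blue',a,c.round(1),ray(d,*c,.025).round(4))
go([.58,-.05,.35])
E
```

```text
time: 45.65
position: [0.5096, 0.199, 0.2893]
tcp_rot: [179.7, -0.1, 92.5]
contact_force: [0.6, -0.1, -0.0]
finger_gap: 0.0002
finger_force: 0.0
pad [0.578  0.0056 0.194 ]
-0.2 742 [-0.     0.198]
-0.18 2177 [0.125 0.218]
-0.16 975 [0.001 0.214]
-0.14 1537 [0.127 0.213]
-0.12 728 [-0.001  0.178]
-0.1 988 [0.002 0.2  ]
-0.08 1688 [0.04  0.556]
-0.06 1120 [0.566 0.576]
-0.04 1383 [0.567 0.576]
-0.02 1375 [0.566 0.576]
-0.0 1977 [0.213 0.576]
0.02 3319 [0.208 0.576]
0.04 2358 [0.202 0.576]
blue 15 [300.3 198.3] [0.6365 0.111  0.025 ]
blue 223 [318.2 207.6] [0.6191 0.0774 0.025 ]
blue 99 [337.8 205.7] [0.623  0.0405 0.025 ]
blue 20 [322.2 259.5] [0.5222 0.0705 0.025 ]
blue 41 [341.8 259.2] [0.523  0.0341 0.025 ]
pos [0.5099 0.1984 0.287 ] rot [ 1.7977e+02 -8.0000e-02  9.2490e+01] shift units [-6.28  1.49 -1.58]
```

Run:
```python
from h2 import *
d=cv2.imread('pics/t10.png'); e=grab('scene')['frame']
cv2.imwrite('pics/t11.png',np.hstack([cv2.resize(d[160:300,250:520],None,fx=1.48,fy=2.2),cv2.resize(e[110:300,250:480],None,fx=1.7,fy=308/190)]))
```

```text
(no output)
```

View pics/t11.png

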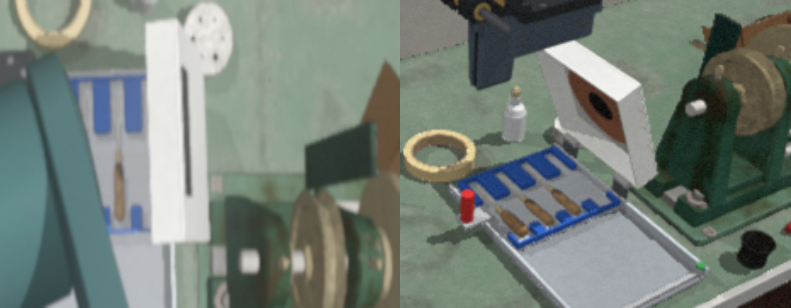

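The tray is home and all gravers are still seated in it; the hood stands clear. The pad, seen at (376,220) in the full top view, is at about (0.578, 0.004, 0.194). Now go to the hood's outer side.

```bash
python3 -m crank '[[0,[0,0.5,-0.4],[0,0,0]],[0,[-0.9,0.3,0],[0,0,0]],[0,[-0.9,0.2,0],[0,0,0]],[0,[-0.9,0.2,0],[0,0,0]],[0,[-0.9,0.1,0],[0,0,0]],[0,[-0.9,0.1,0],[0,0,0]],[0,[-0.9,0.05,0],[0,0,0]],[0,[-0.7,0,0],[0,0,0]]]'
python3 -m crank '[[0,[0,0,0],[0,0,0]],[0,[0,0,0],[0,0,0]]]'
python3 - <<'E'
from h2 import *
go([.578,-.043,.212],92.35)
w=grab('wrist'); P=cloud(w); k=w['depth']>0
m=k&(abs(P[...,0]-.58)<.06)&(P[...,2]>.13)&(P[...,2]<.24)&(P[...,1]<.04)&(P[...,1]>-.1)
for z in np.arange(.13,.235,.01):
    q=P[m&(abs(P[...,2]-z)<.005)]; print(round(z,3),len(q),np.percentile(q[:,1],[2,50,98]).round(4) if len(q) else '')
E
```

```text
time: 46.55
position: [0.578, -0.0463, 0.2986]
tcp_rot: [-179.8, -0.0, 92.4]
contact_force: [-0.1, 1.0, -0.5]
finger_gap: 0.0009
finger_force: 0.0
time: 46.75
position: [0.5777, -0.0446, 0.2989]
tcp_rot: [-179.8, -0.0, 92.3]
contact_force: [-0.0, -0.3, -0.1]
finger_gap: 0.0004
finger_force: 0.0
turn units [-0.03 -0.   -0.  ]
pos [ 0.5777 -0.0446  0.2989] rot [-1.7984e+02 -1.0000e-02  9.2330e+01] shift units [0.04 0.01 2.17]
0.13 268 [-0.091  -0.017  -0.0142]
0.14 529 [-0.0883 -0.014  -0.0101]
0.15 587 [-0.0852 -0.0098 -0.0061]
0.16 576 [-0.0814 -0.0055 -0.0017]
0.17 493 [-0.0779 -0.0021  0.0024]
0.18 355 [-0.076   0.0015  0.0064]
0.19 721 [0.0011 0.0044 0.0106]
0.2 1558 [0.0054 0.0104 0.0397]
0.21 7341 [0.013  0.0265 0.0393]
0.22 60 [0.0156 0.0181 0.0206]
0.23 0
```

```bash
python3 -m crank '[[0,[0.15,0,0.5],[-0.03,0,0]],[0,[0,0,0.7],[0,0,0]],[0,[0,0,0.6],[0,0,0]],[0,[0,0,0.37],[0,0,0]],[0,[0,0,0],[0,0,0]],[0,[0,0,0],[0,0,0]]]'
python3 -m crank '[[0,[0.12,0,0],[0,0,0]],[0,[0.12,0,0],[0,0,0]],[0,[0.12,0,0],[0,0,0]],[0,[0.06,0,0],[0,0,0]],[0,[0.06,0,0],[0,0,0]],[0,[0.06,0,0],[0,0,0]],[0,[0.06,0,0],[0,0,0]],[0,[0,0,0],[0,0,0]]]'
```

```text
time: 47.4
position: [0.5779, -0.0376, 0.214]
tcp_rot: [179.9, 0.0, 92.5]
contact_force: [1.0, -0.7, 1.5]
finger_gap: 0.0009
finger_force: 0.0
time: 48.2
position: [0.5765, -0.0137, 0.2135]
tcp_rot: [179.9, 0.0, 92.4]
contact_force: [0.2, 0.5, -0.5]
finger_gap: 0.0004
finger_force: 0.0
```

```bash
python3 -m crank '[[0,[0.075,0,0.011],[0,0,0]],[0,[0.075,0,0.011],[0,0,0]],[0,[0.075,0,0.011],[0,0,0]],[0,[0.075,0,0.011],[0,0,0]],[0,[0.075,0,0.011],[0,0,0]],[0,[0.075,0,0.011],[0,0,0]],[0,[0.075,0,0.011],[0,0,0]],[0,[0.075,0,0.011],[0,0,0]]]'
python3 -m crank '[[0,[0.072,0,0.023],[0,0,0]],[0,[0.072,0,0.023],[0,0,0]],[0,[0.072,0,0.023],[0,0,0]],[0,[0.072,0,0.023],[0,0,0]],[0,[0.072,0,0.023],[0,0,0]],[0,[0.072,0,0.023],[0,0,0]],[0,[0.072,0,0.023],[0,0,0]],[0,[0.072,0,0.023],[0,0,0]]]'
```

```text
time: 49.0
position: [0.5756, 0.0098, 0.2099]
tcp_rot: [179.9, 0.1, 92.4]
contact_force: [0.3, -5.5, 0.1]
finger_gap: 0.0001
finger_force: 2.3
time: 49.8
position: [0.5746, 0.0329, 0.2026]
tcp_rot: [179.9, 0.0, 92.4]
contact_force: [1.3, -5.6, -0.1]
finger_gap: 0.0006
finger_force: 2.0
```

```bash
python3 -m crank '[[0,[0.068,0,0.034],[0,0,0]],[0,[0.068,0,0.034],[0,0,0]],[0,[0.068,0,0.034],[0,0,0]],[0,[0.068,0,0.034],[0,0,0]],[0,[0.068,0,0.034],[0,0,0]],[0,[0.068,0,0.034],[0,0,0]],[0,[0.068,0,0.034],[0,0,0]],[0,[0.068,0,0.034],[0,0,0]]]'
python3 -m crank '[[0,[0.062,0,0.044],[0,0,0]],[0,[0.062,0,0.044],[0,0,0]],[0,[0.062,0,0.044],[0,0,0]],[0,[0.062,0,0.044],[0,0,0]],[0,[0.062,0,0.044],[0,0,0]],[0,[0.062,0,0.044],[0,0,0]],[0,[0.062,0,0.044],[0,0,0]],[0,[0.062,0,0.044],[0,0,0]]]'
python3 -m crank '[[0,[0.054,0,0.054],[0,0,0]],[0,[0.054,0,0.054],[0,0,0]],[0,[0.054,0,0.054],[0,0,0]],[0,[0.054,0,0.054],[0,0,0]],[0,[0.054,0,0.054],[0,0,0]],[0,[0.054,0,0.054],[0,0,0]],[0,[0.054,0,0.054],[0,0,0]],[0,[0.054,0,0.054],[0,0,0]]]'
```

```text
time: 50.6
position: [0.5736, 0.0551, 0.1917]
tcp_rot: [179.9, 0.0, 92.4]
contact_force: [-0.4, -4.4, -0.1]
finger_gap: 0.0011
finger_force: 1.7
time: 51.4
position: [0.5728, 0.0749, 0.1775]
tcp_rot: [179.9, 0.0, 92.4]
contact_force: [0.2, -2.7, 1.9]
finger_gap: 0.0002
finger_force: 1.4
time: 52.2
position: [0.5722, 0.0921, 0.1602]
tcp_rot: [179.9, 0.0, 92.4]
contact_force: [0.4, -2.2, 1.7]
finger_gap: 0.0006
finger_force: 1.2
```

```bash
python3 -m crank '[[0,[0.045,0,0.061],[0,0,0]],[0,[0.045,0,0.061],[0,0,0]],[0,[0.045,0,0.061],[0,0,0]],[0,[0.045,0,0.061],[0,0,0]],[0,[0.045,0,0.061],[0,0,0]],[0,[0.045,0,0.061],[0,0,0]],[0,[0.045,0,0.061],[0,0,0]],[0,[0.045,0,0.061],[0,0,0]]]'
python3 -m crank '[[0,[0.03,0,0.06],[0,0,0]],[0,[0.03,0,0.06],[0,0,0]],[0,[0.03,0,0.06],[0,0,0]],[0,[0.03,0,0.06],[0,0,0]],[0,[0.03,0,0.06],[0,0,0]],[0,[0.03,0,0.06],[0,0,0]],[0,[0.03,0,0.06],[0,0,0]],[0,[0.03,0,0.06],[0,0,0]]]'
python3 -m crank '[[0,[0.015,0,0.04],[0,0,0]],[0,[0.015,0,0.04],[0,0,0]],[0,[0.015,0,0.04],[0,0,0]],[0,[0.01,0,0.04],[0,0,0]],[0,[0.01,0,0.04],[0,0,0]],[0,[0.01,0,0.04],[0,0,0]],[0,[0.01,0,0.04],[0,0,0]],[0,[0.01,0,0.04],[0,0,0]]]'
```

```text
time: 53.0
position: [0.5716, 0.1065, 0.1407]
tcp_rot: [179.9, 0.0, 92.4]
contact_force: [0.6, -2.5, 1.5]
finger_gap: 0.0003
finger_force: 1.0
time: 53.8
position: [0.5712, 0.1159, 0.1215]
tcp_rot: [179.9, 0.0, 92.4]
contact_force: [0.1, -1.4, 2.2]
finger_gap: 0.0003
finger_force: 0.9
time: 54.6
position: [0.5711, 0.1198, 0.1088]
tcp_rot: [179.9, 0.0, 92.4]
contact_force: [0.1, 1.1, 1.7]
finger_gap: 0.0007
finger_force: 1.1
```

```bash
python3 -m crank '[[0,[0,0,0.03],[0,0,0]],[0,[0,0,0.03],[0,0,0]],[0,[0,0,0.03],[0,0,0]],[0,[0,0,0.03],[0,0,0]],[0,[0,0,0.03],[0,0,0]],[0,[0,0,0.03],[0,0,0]],[0,[0,0,0.03],[0,0,0]],[0,[0,0,0],[0,0,0]]]'
python3 -m crank '[[0,[0,0,0.03],[0,0,0]],[0,[0,0,0.03],[0,0,0]],[0,[0,0,0],[0,0,0]]]'
python3 -m crank '[[0,[0,0,0.03],[0,0,0]],[0,[0,0,0.03],[0,0,0]],[0,[0,0,0],[0,0,0]]]'
```

```text
time: 55.4
position: [0.571, 0.1196, 0.1003]
tcp_rot: [179.9, 0.0, 92.4]
contact_force: [-0.2, 0.9, -0.3]
finger_gap: 0.0005
finger_force: 0.0
time: 55.7
position: [0.5712, 0.1197, 0.1]
tcp_rot: [179.9, 0.0, 92.4]
contact_force: [-14.9, -2.3, 39.4]
finger_gap: 0.0005
finger_force: 19.5
time: 56.0
position: [0.5713, 0.1197, 0.0997]
tcp_rot: [180.0, 0.0, 92.4]
contact_force: [-33.0, -6.3, 78.4]
finger_gap: 0.0003
finger_force: 39.2
```

```bash
python3 -m crank '[[0,[0,0,-0.1],[0,0,0]],[0,[0,0,-0.5],[0,0,0]],[0,[0,0,-1],[0,0,0]],[0,[0,0,-1],[0,0,0]],[0,[0.5,-1,-0.5],[0,0,0]],[0,[1,-1,0],[0,0,0]],[0,[1,-0.6,0],[0,0,0]],[0,[1,0,0],[0,0,0]]]'
python3 - <<'E'
from h2 import *
d=grab('top'); P=cloud(d); k=d['depth']>0; h=hsv(d)
w=k&(P[...,0]>.52)&(P[...,0]<.64)&(P[...,1]>0)&(P[...,1]<.15)&(P[...,2]<.15); q=P[w]
A=np.c_[q[:,:2],np.ones(len(q))]; print('hood plane',len(q),np.linalg.lstsq(A,q[:,2],rcond=None)[0].round(4),np.percentile(q[:,2],[5,50,95]).round(4))
red=cv2.inRange(h,(0,130,100),(8,255,255))|cv2.inRange(h,(172,130,100),(180,255,255))
for a,c,m in blobs(red,10): print('red',a,c.round(1),ray(d,*c,.068).round(4))
m=cv2.inRange(h,(3,55,50),(24,255,255)); m[:180]=0;m[345:]=0;m[:,:140]=0;m[:,372:]=0
for a,c,mm in blobs(m,30): print('wood',a,c.round(1),ray(d,*c,.02).round(4))
print(robot.read_state()['position'],robot.read_state()['contact_force'])
E
```

```text
time: 56.8
position: [0.463, 0.2512, 0.2195]
tcp_rot: [179.9, 0.0, 92.4]
contact_force: [2.2, 0.6, 0.4]
finger_gap: 0.0003
finger_force: 0.0
hood plane 5711 [-0.0018  0.0129  0.0775] [0.0746 0.0773 0.0807]
red 717 [208.7 157.5] [0.703  0.2787 0.068 ]
red 42 [262.9 229.5] [0.5734 0.1803 0.068 ]
red 295 [476.9 332.2] [ 0.3957 -0.1947  0.068 ]
red 311 [481.  354.8] [ 0.3573 -0.2002  0.068 ]
[0.46458746 0.2557823  0.22000883] [ 0.13293286 -0.33478745  1.03150296]
```

```bash
python3 -c "
from station import robot
print(robot.finish_job())"
```

```text
the job is handed in; nothing more can be done
None
```

The job is handed in: all three gravers on the worktop lie in compartments 2, 3 and 4, handles towards the robot, the tray is fully home and the hood was pushed slowly shut; the oil can, tape roll and bottle were not touched.

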